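# Turn the terminal guard over and fit it

### The job

The yellow guard lies on the rubber mat with its open side up. Tip it over so that its open side faces down, then set it over the terminal strip, standing on the bench astride the aluminium base, and push it home so that its end touches the grey end plate. Do not drop it or ram the end plate, leave the guard released, and leave the other things on the bench where they are.

Things in the scene. Friction and masses are not known exactly. Their poses are not given: they have to be found in the camera images.
- guard: Loose yellow metal U-channel, open at both ends: 120 mm long (its x), 66 wide outside (y), 60 high (z); walls 4 mm, inside 58 wide, 56 deep; 0.18 to 0.32 kg. Origin: centre of the 120x66x60 block, 30 mm above the mat at the start. +z points out of the open side (up at first); rims of the two side walls at z = +30 mm. Ends and sides are alike. Its length lies roughly along world x.
- guard_web (a point): Centre of the outer face of the guard's closed web (guard z = -30 mm; underneath at the start, on top when it is turned over; same axes as the guard). The guard's centre of mass is 8 mm from its origin towards this. There is room on the mat to tip it twice to the left (world +y) about its side edges. Turned over, it can be gripped from above across its 66 mm width.
- mat: Fixed dark non-slip rubber mat, 240 (x) x 430 (y) mm, 3 mm thick; origin at the centre of its underside on the bench (bench top z = 0). It grips well (friction coefficient 0.9 to 1.3): the guard pulled level near its top edge tips rather than slides. Between mat and base a fixed clamp with a red lever stands up to 160 mm high (x 0.47 to 0.65, y -0.05 to 0.19): carry the guard in front of it or above.
- base: Fixed terminal base on the bench, left of the mat. Origin at bench level; x along it towards the grey end plate, z up. Aluminium plate 52 mm wide (y), 12 high, x = -50 to 60 mm, and a 36 mm wide nose on to x = -66; a cream terminal strip on it reaches 26 mm above the bench. The guard fits over it, length along x, 3 mm clear each side; home, its origin is at (0, 0, 30) mm here.
- base_stop (a point): Centre of the stop face of the rigid grey end plate (100 mm wide, 58 mm high), at base x = +60 mm, 30 mm above the bench, facing base -x; same axes as the base. The end of the guard touches this face when it is fully home.
- tape: bystander: roll of yellow tape, 81 x 84 x 19 mm, lying flat; origin under its centre
- shears: bystander: black-handled scissors, 143 x 67 x 8 mm, lying flat; origin under the centre
- cutter: bystander: red-handled side cutter, 130 x 57 x 11 mm, lying flat; origin under the centre
- coil: bystander: small wound coil, 69 x 70 x 58 mm; origin under its centre
- bare_core: bystander: bare grey steel ring core, 64 x 66 x 22 mm, lying flat; origin under its centre
- cup_ferrules: bystander: small blue plastic tub of ferrules, 71 x 71 x 41 mm, upright; origin under its centre
Mind the look-alikes: they are no part of the job. There is more than one size of the guard; the one meant has the size given above.

How it is judged:
By the outcome, as a careful person would: the job done as asked, in the order asked, and still so for the second after the job is handed in, with the robot touching nothing.
It also fails if it takes over 72 s, if anything falls off the work surface, if the arm or the gripper's body presses on something with over 40 N, if the wrist force passes 120 N, or if a joint passes its speed limit or range.

### The arm

A 6-joint arm with a two-finger parallel gripper is mounted at the origin on a cart in front of the work surface, level with it; the furniture and walls round the work are solid. World frame = base frame: x ahead of the robot, y to its left, z up, the work surface at z = 0. Lengths are in m, angles in rad, forces in N, time in s.
With the tool pointing down it reaches from about 0.35 to 0.775 m from the base axis. Payload 5.5 kg.
Tool frame: the origin (TCP) lies at the very end of the fingers, on their centre line; the grasp point (between the pads) lies 19 mm behind it; x points along the fingers, y is the direction in which the jaws open and shut, and the axes are right-handed (so a half turn about x gives the same grasp; the last joint's range is limited). The gripper opens to 85 mm and grips with 20 to 120 N. Pads are 22 mm wide; open, the fingers measure 114 mm over their backs; the gripper's body (76 mm by 85 mm) begins 54 mm behind the grasp point. The pads swing forward as they close: fully open they stand 13 mm farther back than shut.
Start: joints at [-1.438, 0.313, 0.046, 1.304, 0, 1.431], TCP at [0.155, -0.554, 0.231] pointing down, gripper open.
Joint ranges: [-2.76, 2.76], [-0.86, 1.69], [-1.03, 1.26], [-2.2, 2.34], [-1.47, 1.5], [-3.14, 3.14]. Speed limits (rad/s): [2.57, 2.57, 3.14, 3.14, 3.14, 3.14].

### API

Orientations are given as a unit quaternion [w, x, y, z].
In Python, from workcell import readout, cams, env, finder gives the robot as it stands.
- The arm moves only by the tool drive_tool, never from a script. Its argument "moves" is a list that holds one entry, the list of rows, each a list of 7 numbers: the shift along the tool's x, y, z in m, then the turn, a rotation vector about the tool's x, y, z in rad, then the closure in counts, from 0 (fully open) to 255 (shut). A call has exactly 5 rows; each row is the pose to reach, as a shift and turn from the pose measured when the call began, along the tool's axes at that moment; what a row does not reach only later rows make up. A row lasts 1/8 s, in which the tool goes at most 62.5 mm and 10.7 degrees, less where a joint would pass 70% of its speed; a pose out of reach is approached as far as the arm can. A call with a gripper value outside its range is refused whole. The fingers move at their own pace and stop on an object; "squeeze" is the grip in N (left out, the last holds). Time passes only in rows, so rows that repeat a pose let the fingers close, or fill a call up. It gives the time, the measured TCP pose, the force and the opening at its end, in the units of the state.
- readout.get_state(): the state, without advancing time (a new reading comes with each control period).
- cams.read_camera(name): name is "scene" or "top"; returns the picture (480x640x3 uint8, blue, green, red); there is no depth.
- cams.camera_params(name): a dict with "mtx" (3x3 intrinsics, pixels), "R" (3x3) and "t" (3): a world point X has camera coordinates R X + t. Camera axes: x right, y down, z forward; pixel columns grow to the right and rows downward; lengths in m; the calibration is good to about 2 mm. A picture is of the moment at which its call begins. camera_params takes no time and is no camera call.
- env.hand_in(): hands the job in, once; it reports no verdict.
Trained networks look in the newest picture that a camera, given by its name, has taken for a name from the list of things; names that differ only in an ending like _2 or _b are one class to them, and where a whole thing is asked for, a point or a joint stands for the part that bears it (a point fixed in the world has none). Each returns a list of dicts, best first, with "conf" (0 to 1); they miss things now and then, are a little off and sometimes report something else, mostly with a low value. They report only what shows in the picture. A call takes as long as a camera call. They do not tell look-alikes from the thing itself.
- finder.regions_of(camera, name): "pixels" (480x640 bool, what is visible of it) and "point" ([column, row] in pixels, amid what is visible of it).
The state is a dict: "clock": time; "joint_pos": joint angles; "qvel": joint speeds; "tau": joint torques, N m; "tcp_pos": TCP position; "orientation": TCP orientation; "wrist_force": force on the tool from outside, world axes, zero at the start; "ft_torque": the same for the moment, N m; "finger_gap": finger opening in m.
Only numpy, scipy, OpenCV 4.12 (cv2) and the standard library are available. Lean on these libraries where they do the work, as an engineer would, in place of code of your own. Each camera call takes 0.05 s, during which the arm holds its last target.

## Working session

There is one attempt and no reset: what is moved stays moved. The work goes in short steps, Python scripts to look and compute and a tool call to move; the robot and the scene stay as the last step left them, time stands still between calls to the robot, and variables do not carry over. Pictures are saved under pics/ and viewed, and the job is handed in when it is done.

Besides the shell and the picture viewer there is one more tool, called after "Call:" in YAML: its name, and indented under it one key for each argument. drive_tool: Moves the arm, as the interface text tells. Its arguments: {"type":"object","properties":{"moves":{"type":"array"},"squeeze":{"type":"number"}},"required":["moves"]}

```bash
ls; mkdir -p pics; python3 - <<'E'
from workcell import readout,cams,env,finder
import cv2
print(readout.get_state())
for n in("scene","top"):
    im=cams.read_camera(n);cv2.imwrite(f"pics/{n}0.png",im);p=cams.camera_params(n);print(n,p)
E
```

```text
pics
{'clock': 0.0, 'joint_pos': array([-1.43761371e+00,  3.14042643e-01,  4.49576865e-02,  1.30360090e+00,
       -4.39046497e-05,  1.43118225e+00]), 'qvel': array([0.00219472, 0.00144199, 0.00045361, 0.00061923, 0.00175425,
       0.0014219 ]), 'tau': array([ 2.59586750e-04, -4.80629575e+01,  2.98531634e+01,  1.95407082e-02,
       -1.57505142e-04,  9.40271093e-06]), 'tcp_pos': array([ 0.15481969, -0.55322124,  0.23037614]), 'orientation': array([-0.09548129, -0.7005256 , -0.09681748,  0.70055234]), 'wrist_force': array([ 0.01264396, -0.1756321 , -0.80358139]), 'ft_torque': array([ 0.0089412 ,  0.02557604, -0.00946831]), 'finger_gap': 0.08538336769474444}
scene {'mtx': array([[459.43848767,   0.        , 318.51849341],
       [  0.        , 459.43848767, 245.20801506],
       [  0.        ,   0.        ,   1.        ]]), 'R': array([[-0.76975792, -0.63827453,  0.00885271],
       [-0.44610592,  0.5279799 , -0.72265257],
       [ 0.45657668, -0.56021678, -0.69115476]]), 't': array([0.37040218, 0.30251481, 1.28993159])}
top {'mtx': array([[496.41905981,   0.        , 316.03545186],
       [  0.        , 496.41905981, 238.48754291],
       [  0.        ,   0.        ,   1.        ]]), 'R': array([[-0.00779343, -0.9999471 , -0.00671224],
       [-0.98173562,  0.00892716, -0.19004073],
       [ 0.1900906 ,  0.00510858, -0.98175326]]), 't': array([-0.06902586,  0.54817705,  1.55973971])}
```

View pics/scene0.png

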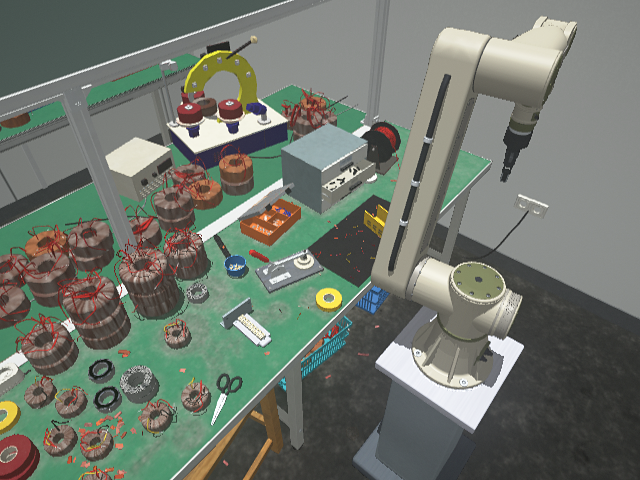

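View pics/top0.png

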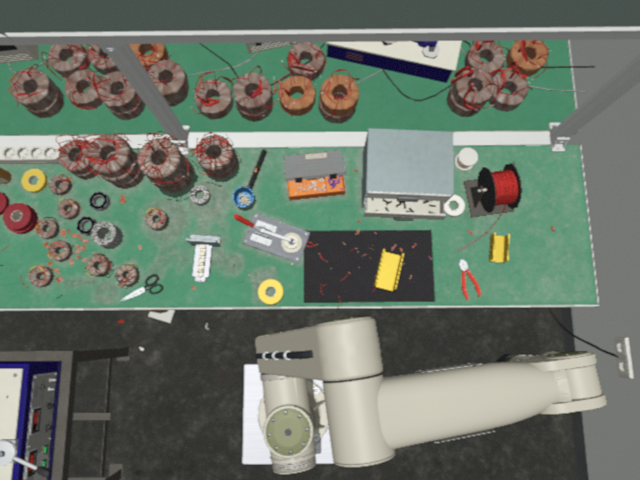

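```bash
cat > h.py <<'E'
from workcell import readout,cams,env,finder
import cv2,numpy as np
from scipy.spatial.transform import Rotation as Rn
P={n:cams.camera_params(n) for n in("scene","top")}
def proj(n,X):
    p=P[n];c=np.atleast_2d(X)@p["R"].T+p["t"];u=c@p["mtx"].T
    return u[:,:2]/u[:,2:]
def back(n,uv,z):
    p=P[n];uv=np.atleast_2d(uv).astype(float);d=np.c_[uv,np.ones(len(uv))]@np.linalg.inv(p["mtx"]).T@p["R"]
    C=-p["R"].T@p["t"];return C+d*((z-C[2])/d[:,2])[:,None]
def st():
    s=readout.get_state();q=s["orientation"];R=Rn.from_quat(np.r_[q[1:],q[0]]).as_matrix()
    return s,R
E
python3 - <<'E'
from h import *
for n in("top","scene"):
    im=cams.read_camera(n)
    for k,z in(("guard",.03),("base",.012),("mat",.003),("tape",.0),("base_stop",.03)):
        try:
            for r in finder.regions_of(n,k)[:3]:
                m=r["pixels"].astype(np.uint8);ys,xs=np.nonzero(m)
                rr=cv2.minAreaRect(np.c_[xs,ys].astype(np.float32))
                print(n,k,round(r["conf"],2),np.round(r["point"]),len(xs),back(n,r["point"],z).round(3), back(n,cv2.boxPoints(rr),z)[:,:2].round(3).tolist())
        except Exception as e: print(n,k,e)
im=cams.read_camera("top")
a=cv2.resize(im[225:305,290:530],None,fx=3.3,fy=3.3,interpolation=cv2.INTER_CUBIC)
b=cv2.resize(im[220:300,160:240],None,fx=6,fy=6,interpolation=cv2.INTER_CUBIC)
cv2.imwrite("pics/ca.png",a);cv2.imwrite("pics/cb.png",b)
im=cams.read_camera("scene")
cv2.imwrite("pics/cc.png",cv2.resize(im[190:360,210:410],None,fx=3.5,fy=3.5,interpolation=cv2.INTER_CUBIC))
E
```

```text
top guard 0.89 [500. 250.] 520 [[ 0.508 -0.675  0.03 ]] [[0.472, -0.634], [0.566, -0.647], [0.561, -0.711], [0.467, -0.697]]
top guard 0.86 [388. 269.] 777 [[ 0.448 -0.305  0.03 ]] [[0.393, -0.257], [0.51, -0.286], [0.493, -0.359], [0.377, -0.328]]
top base 0.76 [202. 256.] 836 [[0.5   0.305 0.012]] [[0.571, 0.358], [0.57, 0.25], [0.42, 0.246], [0.42, 0.351]]
top mat 0.96 [366. 266.] 8409 [[ 0.464 -0.238  0.003]] [[0.588, -0.028], [0.588, -0.471], [0.346, -0.46], [0.345, -0.03]]
top mat 0.64 [204. 196.] 213 [[0.71  0.309 0.003]] [[0.744, 0.35], [0.743, 0.288], [0.683, 0.286], [0.684, 0.348]]
top tape 0.65 [265. 288.] 432 [[0.395 0.096 0.   ]] [[0.423, 0.116], [0.422, 0.037], [0.344, 0.036], [0.344, 0.115]]
top tape 0.21 [388. 271.] 798 [[ 0.446 -0.31   0.   ]] [[0.397, -0.262], [0.519, -0.294], [0.501, -0.365], [0.38, -0.332]]
top base_stop 0.9 [204. 254.] 860 [[0.504 0.296 0.03 ]] [[0.568, 0.356], [0.567, 0.243], [0.414, 0.239], [0.415, 0.35]]
top base_stop 0.28 [366. 265.] 8520 [[ 0.461 -0.235  0.03 ]] [[0.581, -0.028], [0.583, -0.464], [0.344, -0.454], [0.342, -0.03]]
scene guard 0.89 [379. 222.] 410 [[ 0.453 -0.304  0.03 ]] [[0.522, -0.281], [0.531, -0.4], [0.413, -0.352], [0.409, -0.24]]
scene base 0.67 [246. 324.] 1050 [[0.504 0.304 0.012]] [[0.591, 0.338], [0.569, 0.232], [0.404, 0.297], [0.43, 0.393]]
scene mat 0.93 [351. 245.] 3469 [[ 0.477 -0.17   0.003]] [[0.575, -0.052], [0.619, -0.497], [0.345, -0.381], [0.342, 0.009]]
scene tape 0.6 [330. 296.] 478 [[0.387 0.054 0.   ]] [[0.443, 0.059], [0.38, 0.005], [0.324, 0.078], [0.384, 0.129]]
scene base_stop 0.91 [247. 324.] 1058 [[0.492 0.31  0.03 ]] [[0.577, 0.349], [0.558, 0.241], [0.396, 0.302], [0.42, 0.4]]
```

View pics/ca.png

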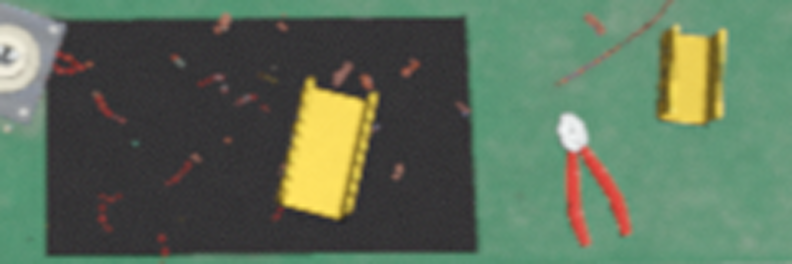

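View pics/cb.png

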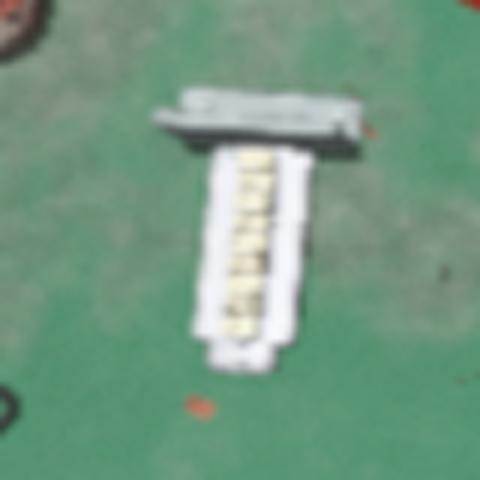

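View pics/cc.png

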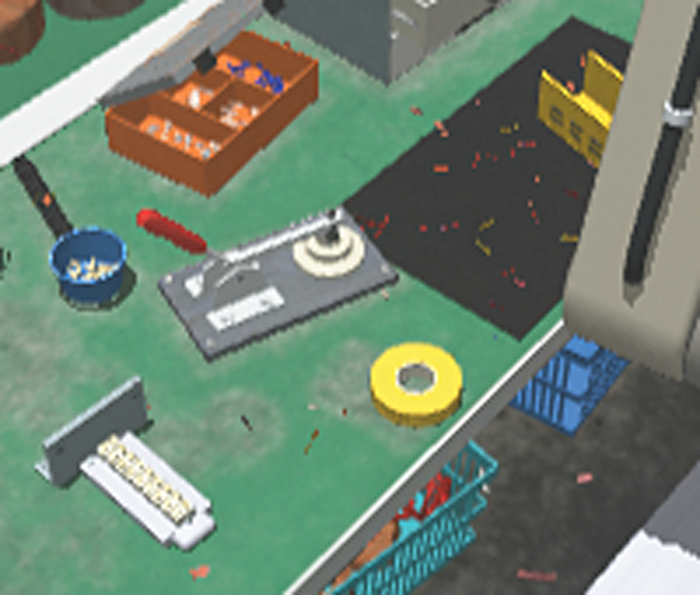

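Two candidates for the guard, in the top picture: the one on the mat at (389,270), about 120 x 66 mm, and one on the bare bench at (499,248), about 95 mm long. The one on the mat has the described size and lies with its open side up, and the crop confirms this. The base is at (202,258), with its end plate towards +x.

Next I fit both poses.

```bash
cat > fit.py <<'E'
from h import *
from scipy.optimize import minimize
from itertools import product
def box(a,b): return np.array(list(product(*zip(a,b))))/1000.
GU=[box((-60,-33,-30),(60,33,-26)),box((-60,-33,-30),(60,-29,30)),box((-60,29,-30),(60,33,30))]
BA=[box((-50,-26,0),(60,26,12)),box((-66,-18,0),(-50,18,12))]
EP=[box((60,-50,1),(66,50,59))]
K=6
def render(n,parts,Rm,t,roi):
    x0,y0,x1,y1=roi;m=np.zeros(((y1-y0)*K,(x1-x0)*K),np.uint8)
    for b in parts:
        uv=(proj(n,b@Rm.T+t)-[x0,y0]+.5)*K-.5
        cv2.fillConvexPoly(m,cv2.convexHull((uv*16).round().astype(np.int32)),255,shift=4)
    return cv2.resize(m,(x1-x0,y1-y0),interpolation=cv2.INTER_AREA)/255.
def fit(parts,masks,p0,z0,base=Rn.identity(),steps=(.01,.01,.08)):
    # masks: {cam:(roi,soft mask, valid)}
    def f(p):
        Rm=(Rn.from_euler('z',p[2])*base).as_matrix();e=0
        for n,(roi,m,v) in masks.items():
            e+=((render(n,parts,Rm,np.array([p[0],p[1],z0]),roi)-m)**2*v).sum()
        return e
    s=np.array([p0]+[np.array(p0)+np.eye(3)[i]*steps[i] for i in range(3)])
    r=minimize(f,p0,method='Nelder-Mead',options=dict(initial_simplex=s,xatol=1e-4,fatol=1e-3,maxiter=300))
    return r.x,r.fun
def yellow(im):
    h=cv2.cvtColor(im,cv2.COLOR_BGR2HSV).astype(float)
    return ((h[...,0]>18)&(h[...,0]<34)&(h[...,1]>120)&(h[...,2]>50)).astype(float)
E
cat > f1.py <<'E'
from fit import *
im=cams.read_camera("top");ims=cams.read_camera("scene")
roi=(360,240,415,300);m=yellow(im)[240:300,360:415]
p,e=fit(GU,{"top":(roi,m,1)},[.445,-.31,-.24],.033);print("guard",p,np.degrees(p[2]),e,m.sum())
def white(im,roi,x):
    x0,y0,x1,y1=roi;c=im[y0:y1,x0:x1].astype(float)
    return ((c.min(-1)>x)).astype(float)
rt=(185,244,220,290);rs=(222,303,285,350)
for n,i,r in(("top",im,rt),("scene",ims,rs)):
    c=i[r[1]:r[3],r[0]:r[2]];cv2.imwrite(f"pics/w_{n}.png",np.hstack([cv2.resize(c,None,fx=6,fy=6,interpolation=cv2.INTER_CUBIC),cv2.resize(np.repeat(white(i,r,145)[...,None]*255,3,2).astype(np.uint8),None,fx=6,fy=6,interpolation=0)]))
mt=(rt,white(im,rt,145),1);ms=(rs,white(ims,rs,145),1)
ST=[box((-48,-10,12),(58,10,26))]
for M in({"top":mt},{"scene":ms},{"top":mt,"scene":ms}):
    p,e=fit(BA+ST,M,[.5,.305,-.03],0.);print("base",list(M),p,np.degrees(p[2]),e)
for n,i in(("top",im),("scene",ims)):
    big=cv2.resize(i,None,fx=6,fy=6,interpolation=cv2.INTER_CUBIC)
    for b in BA+EP:
        uv=(proj(n,b@Rn.from_euler('z',p[2]).as_matrix().T+[p[0],p[1],0])+.5)*6
        for a in range(8):
            for c in range(a):
                if bin(a^c).count('1')==1: cv2.line(big,tuple(uv[a].astype(int)),tuple(uv[c].astype(int)),(0,0,255),1)
    c=proj(n,[[p[0],p[1],.02]])[0]*6
    x,y=c.astype(int);cv2.imwrite(f"pics/ov_{n}.png",big[y-250:y+250,x-300:x+300])
E
python3 f1.py
```

```text
guard [ 0.44661701 -0.30867593 -0.25965204] -14.876966296940202 44.62323721645521 893.0
base ['top'] [ 0.48238027  0.30696391 -0.07818304] -4.479558480177819 18.95916955017301
base ['scene'] [ 0.48313929  0.30297015 -0.09356234] -5.360727388974261 177.66597462514417
base ['top', 'scene'] [ 0.48233893  0.30558131 -0.07622167] -4.367179801443533 226.57334871203383
```

View pics/ov_top.png

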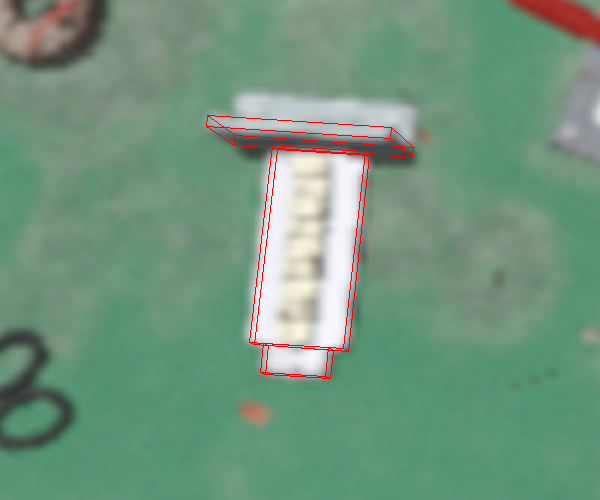

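View pics/ov_scene.png

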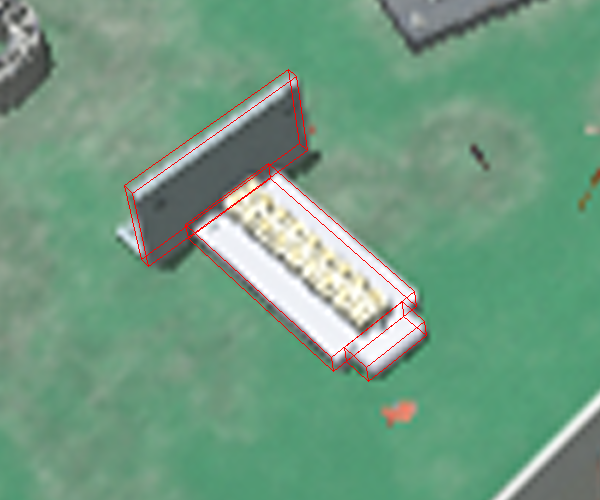

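```bash
python3 - <<'E'
from h import *
a=cv2.imread("pics/w_top.png");b=cv2.imread("pics/w_scene.png");print(a.shape,b.shape)
E
```

```text
(276, 420, 3) (282, 756, 3)
```

View pics/w_scene.png

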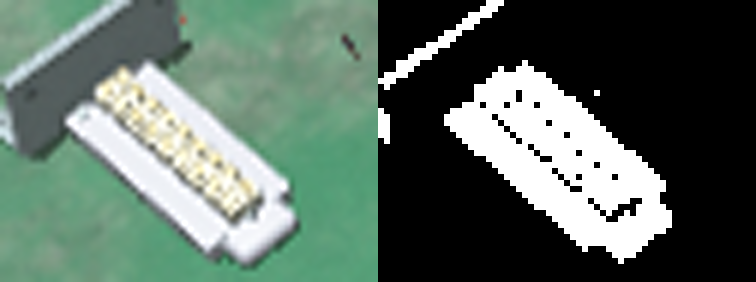

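```bash
cat > go.py <<'E'
from h import *
def go(pos,yaw,flip=None,tilt=0):
    # tool x down; tool y along +-(cos,sin)(yaw+90)
    s,R=st();best=None
    for sg in((1,-1) if flip is None else (flip,)):
        y=sg*np.array([-np.sin(yaw),np.cos(yaw),0]);x=np.array([0,0,-1.]);T=np.c_[x,y,np.cross(x,y)]
        rv=Rn.from_matrix(R.T@T).as_rotvec()
        if best is None or np.linalg.norm(rv)<np.linalg.norm(best[0]): best=(rv,sg)
    d=R.T@(np.array(pos)-s["tcp_pos"])
    print("clock",round(s["clock"],2),"shift",d.round(4),"turn",best[0].round(4),"sg",best[1],"gap",round(s["finger_gap"],4),"tcp",s["tcp_pos"].round(4),"F",s["wrist_force"].round(1))
    return R
E
python3 - <<'E'
from go import *
yaw=-.2597;P0=np.array([.4551,-.2768]);ey=np.array([-np.sin(yaw),np.cos(yaw)])
print(ey)
for f in(1,-1): go([*(P0+ey*-.053),.15],yaw,f)
E
```

```text
[0.25679062 0.96646706]
clock 0.9 shift [ 0.0813 -0.1402 -0.3368] turn [-2.6091e+00  1.0000e-04 -1.0000e-04] sg 1 gap 0.0857 tcp [ 0.1549 -0.5538  0.2313] F [-0.8 -0.3  0.4]
clock 0.9 shift [ 0.0813 -0.1402 -0.3368] turn [ 5.324e-01 -0.000e+00 -1.000e-04] sg -1 gap 0.0857 tcp [ 0.1549 -0.5538  0.2313] F [-0.8 -0.3  0.4]
```

Call:
drive_tool:
  moves:
    - [[0.0, -0.035, -0.085, 0.13, 0, 0, 150], [0.01, -0.07, -0.17, 0.26, 0, 0, 150], [0.02, -0.1, -0.24, 0.4, 0, 0, 150], [0.04, -0.13, -0.3, 0.532, 0, 0, 150], [0.06, -0.14, -0.337, 0.532, 0, 0, 150]]
  squeeze: 30

```text
clock: 1.52
tcp_pos: [0.3979, -0.3616, 0.1892]
orientation: [-0.091, 0.702, -0.092, -0.701]
wrist_force: [0.5, -0.6, -0.7]
finger_gap: 0.0354
```

```bash
cat > t1.py <<'E'
from go import *
import sys
yaw=-.2597;P0=np.array([.4551,-.2768]);ey=np.array([-np.sin(yaw),np.cos(yaw)])
u,z=float(sys.argv[1])/1000,float(sys.argv[2])/1000
go([*(P0+ey*u),z],yaw,-1)
s,R=st();d=s["tcp_pos"]-[*P0,0.003];print("u",(d[:2]@ey).round(4),"x",(d[:2]@[ey[1],-ey[0]]).round(4),"h",d[2].round(4),"j",s["joint_pos"].round(2))
if len(sys.argv)>3:
    for n,r in(("top",(330,215,460,315)),("scene",(300,180,460,290))):
        im=cams.read_camera(n);cv2.imwrite(f"pics/{sys.argv[3]}_{n}.png",cv2.resize(im[r[1]:r[3],r[0]:r[2]],None,fx=5,fy=5,interpolation=cv2.INTER_CUBIC))
E
python3 t1.py -53 90 a1
```

```text
clock 1.52 shift [ 0.0992 -0.0438 -0.0333] turn [-0.0007 -0.0017 -0.0014] sg -1 gap 0.0354 tcp [ 0.3979 -0.3616  0.1892] F [ 0.5 -0.6 -0.7]
u -0.0966 x -0.0335 h 0.1862 j [-0.89  0.26 -0.14  1.18 -0.    2.52]
```

Call:
drive_tool:
  moves:
    - [[0, 0, 0, -0.18, 0, 0, 150], [0, 0, 0, -0.36, 0, 0, 150], [0, 0, 0, -0.54, 0, 0, 150], [0, 0, 0, -0.72, 0, 0, 150], [0, 0, 0, -0.9, 0, 0, 150]]

```text
clock: 2.25
tcp_pos: [0.3986, -0.3586, 0.1873]
orientation: [0.226, 0.67, 0.228, -0.67]
wrist_force: [-0.2, 0.3, -1.2]
finger_gap: 0.0348
```

Call:
drive_tool:
  moves:
    - [[0, 0, 0, -0.18, 0, 0, 150], [0, 0, 0, -0.36, 0, 0, 150], [0, 0, 0, -0.54, 0, 0, 150], [0, 0, 0, -0.72, 0, 0, 150], [0, 0, 0, -0.9, 0, 0, 150]]

```text
clock: 2.88
tcp_pos: [0.3981, -0.3593, 0.1876]
orientation: [0.496, 0.503, 0.498, -0.503]
wrist_force: [-0.2, -0.0, -0.7]
finger_gap: 0.0351
```

Call:
drive_tool:
  moves:
    - [[0, 0, 0, -0.18, 0, 0, 150], [0, 0, 0, -0.36, 0, 0, 150], [0, 0, 0, -0.54, 0, 0, 150], [0, 0, 0, -0.72, 0, 0, 150], [0, 0, 0, -0.9, 0, 0, 150]]

```text
clock: 3.5
tcp_pos: [0.3976, -0.36, 0.1878]
orientation: [0.666, 0.236, 0.667, -0.234]
wrist_force: [-1.2, -0.1, 1.2]
finger_gap: 0.0349
```

```bash
sed -i 's/yaw,-1)/yaw,1)/' t1.py; python3 t1.py -53 90
```

```text
clock 3.5 shift [0.0978 0.0524 0.0144] turn [-0.418  -0.0017 -0.0015] sg 1 gap 0.0349 tcp [ 0.3976 -0.36    0.1878] F [-1.2 -0.1  1.2]
u -0.0952 x -0.0342 h 0.1848 j [-0.89  0.26 -0.14  1.18  0.   -0.21]
```

Call:
drive_tool:
  moves:
    - [[0, 0.015, 0.005, -0.14, 0, 0, 150], [0.02, 0.035, 0.01, -0.28, 0, 0, 150], [0.05, 0.0524, 0.0144, -0.418, 0, 0, 150], [0.085, 0.0524, 0.0144, -0.418, 0, 0, 150], [0.085, 0.0524, 0.0144, -0.418, 0, 0, 150]]

```text
clock: 4.12
tcp_pos: [0.4396, -0.3268, 0.1006]
orientation: [0.699, 0.094, 0.703, -0.09]
wrist_force: [-0.7, 0.1, 1.5]
finger_gap: 0.0349
```

```bash
python3 t1.py -53 52 a2
```

```text
clock 4.12 shift [ 0.0486 -0.0009  0.0024] turn [-0.0004 -0.0063 -0.0045] sg 1 gap 0.0349 tcp [ 0.4396 -0.3268  0.1006] F [-0.7  0.1  1.5]
u -0.0523 x -0.0021 h 0.0976 j [-0.79  0.34 -0.25  0.99  0.   -0.53]
```

View pics/a2_top.png

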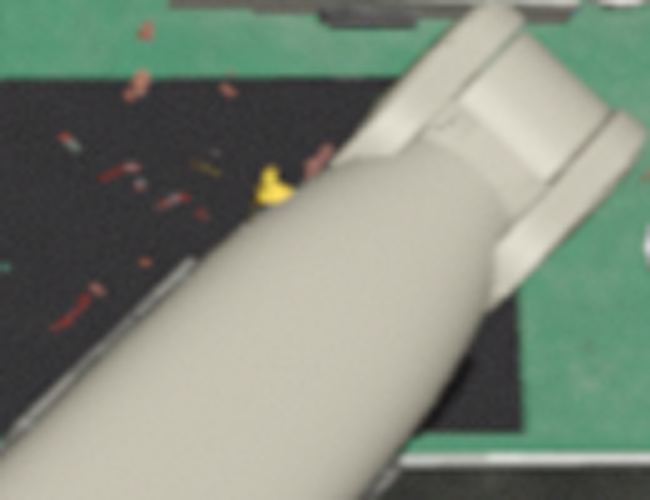

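View pics/a2_scene.png

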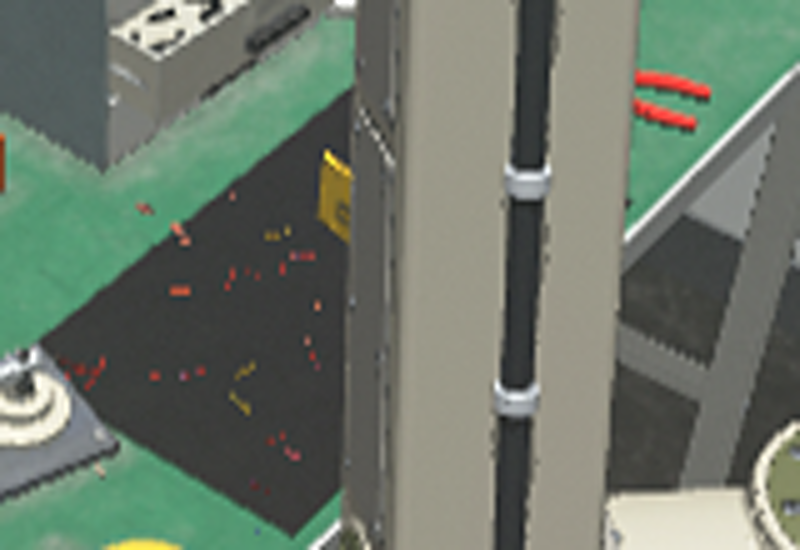

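Call:
drive_tool:
  moves:
    - [[0.01, -0.006, 0.0024, 0, 0, 0, 150], [0.025, -0.0117, 0.0024, 0, 0, 0, 150], [0.04, -0.0117, 0.0024, 0, 0, 0, 150], [0.055, -0.0117, 0.0024, 0, 0, 0, 150], [0.065, -0.0117, 0.0024, 0, 0, 0, 150]]

```text
clock: 4.85
tcp_pos: [0.44, -0.3398, 0.037]
orientation: [0.7, 0.093, 0.702, -0.091]
wrist_force: [-0.0, -0.3, 0.4]
finger_gap: 0.0351
```

```bash
python3 t1.py -64 36
```

```text
clock 4.85 shift [ 0.001   0.0008 -0.0016] turn [-0.0007 -0.0029 -0.0026] sg 1 gap 0.0351 tcp [ 0.44   -0.3398  0.037 ] F [-0.  -0.3  0.4]
u -0.0648 x 0.0016 h 0.034 j [-0.8   0.41 -0.31  0.85  0.   -0.54]
```

Call:
drive_tool:
  moves:
    - [[0, 0, 0, 0, 0, 0, 200], [0, 0, 0, 0, 0, 0, 225], [0, 0, 0, 0, 0, 0, 245], [0, 0, 0, 0, 0, 0, 255], [0, 0, 0, 0, 0, 0, 255]]
  squeeze: 50

```text
clock: 5.48
tcp_pos: [0.4403, -0.34, 0.0375]
orientation: [0.7, 0.093, 0.702, -0.091]
wrist_force: [0.3, 0.4, 1.9]
finger_gap: 0.0032
```

```bash
python3 t1.py -64 36
cat > rows.py <<'E'
# cumulative tilt plan: rows in tool frame at call start
import numpy as np,sys
from h import *
def plan(t0,ts,lift0,lifts,tcp0):
    # tcp0 = (u,v) of TCP in guard frame about pivot at theta=0
    f=lambda t,l: np.array([tcp0[0]*np.cos(t)+tcp0[1]*np.sin(t), -tcp0[0]*np.sin(t)+tcp0[1]*np.cos(t)+l])
    a=f(t0,lift0);tx=np.array([-np.sin(t0),-np.cos(t0)]);ty=np.array([np.cos(t0),-np.sin(t0)])
    for t,l in zip(ts,lifts):
        d=f(t,l)-a;print([round(float(d@tx),4),round(float(d@ty),4),0,0,0,round(float(-(t-t0)),4),255], "uv",f(t,l).round(4))
E
python3 - <<'E'
from rows import *
plan(0,[0,.1,.2,.3,.4],0,[.006]*5,(-.064,.034))
E
```

```text
clock 5.47 shift [ 0.0015  0.0009 -0.0019] turn [-0.0006 -0.0021 -0.0023] sg 1 gap 0.0032 tcp [ 0.4403 -0.34    0.0375] F [0.3 0.4 1.9]
u -0.0649 x 0.0019 h 0.0345 j [-0.8   0.41 -0.31  0.85  0.   -0.54]
[-0.006, 0.0, 0, 0, 0, 0.0, 255] uv [-0.064  0.04 ]
[-0.0122, 0.0037, 0, 0, 0, -0.1, 255] uv [-0.0603  0.0462]
[-0.018, 0.008, 0, 0, 0, -0.2, 255] uv [-0.056  0.052]
[-0.0234, 0.0129, 0, 0, 0, -0.3, 255] uv [-0.0511  0.0574]
[-0.0282, 0.0183, 0, 0, 0, -0.4, 255] uv [-0.0457  0.0622]
```

Call:
drive_tool:
  moves:
    - [[-0.006, 0, 0, 0, 0, 0, 255], [-0.012, 0.0035, 0, 0, 0, -0.1, 255], [-0.018, 0.008, 0, 0, 0, -0.2, 255], [-0.0235, 0.013, 0, 0, 0, -0.3, 255], [-0.028, 0.0185, 0, 0, 0, -0.4, 255]]

```text
clock: 6.1
tcp_pos: [0.4451, -0.322, 0.0662]
orientation: [0.668, -0.05, 0.706, -0.229]
wrist_force: [0.3, -0.9, -3.9]
finger_gap: 0.0032
```

```bash
cat >> h.py <<'E'
def tilt():
    s,R=st();yaw=-.2597;ey=np.array([-np.sin(yaw),np.cos(yaw)]);P0=np.array([.4551,-.2768])
    d=s["tcp_pos"]-[*P0,0.003]
    x=R[:,0];u=x[:2]@ey
    print("tilt",np.arctan2(-u,-x[2]).round(4),"off",(x[:2]@[ey[1],-ey[0]]).round(3),"u",(d[:2]@ey).round(4),"x",(d[:2]@[ey[1],-ey[0]]).round(4),"h",d[2].round(4),"gap",s["finger_gap"].round(4),"F",s["wrist_force"].round(1),"M",s["ft_torque"].round(2),"t",s["clock"].round(2),"j",s["joint_pos"].round(2))
E
cat > snap.py <<'E'
from h import *
import sys
tilt()
for n,r in(("top",(330,215,460,315)),("scene",(300,180,460,290))):
    im=cams.read_camera(n);cv2.imwrite(f"pics/{sys.argv[1]}_{n}.png",cv2.resize(im[r[1]:r[3],r[0]:r[2]],None,fx=5,fy=5,interpolation=cv2.INTER_CUBIC))
a=cv2.imread(f"pics/{sys.argv[1]}_top.png");b=cv2.imread(f"pics/{sys.argv[1]}_scene.png")
h=500;b=cv2.resize(b,(int(b.shape[1]*h/b.shape[0]),h));c=np.hstack([a,b]);cv2.imwrite(f"pics/{sys.argv[1]}.png",cv2.resize(c,(800,int(800*c.shape[0]/c.shape[1]))))
E
python3 snap.py b1
```

```text
Traceback (most recent call last):
  File "snap.py", line 3, in <module>
    tilt()
    ~~~~^^
  File "h.py", line 18, in tilt
    print("tilt",np.arctan2(-u,-x[2]).round(4),"off",(x[:2]@[ey[1],-ey[0]]).round(3),"u",(d[:2]@ey).round(4),"x",(d[:2]@[ey[1],-ey[0]]).round(4),"h",d[2].round(4),"gap",s["finger_gap"].round(4),"F",s["wrist_force"].round(1),"M",s["ft_torque"].round(2),"t",s["clock"].round(2),"j",s["joint_pos"].round(2))
                                                                                                                                                                         ^^^^^^^^^^^^^^^^^^^^^
AttributeError: 'float' object has no attribute 'round'
```

```bash
sed -i 's/s\["finger_gap"\].round(4)/round(s["finger_gap"],4)/; s/s\["clock"\].round(2)/round(s["clock"],2)/' h.py; python3 snap.py b1; python3 - <<'E'
from rows import *
plan(.4,[.5,.6,.7,.8,.9],.006,[.006]*5,(-.0649,.0345))
plan(.9,[.97,1.047],.006,[.003,.002],(-.0649,.0345))
E
```

```text
tilt 0.4006 off -0.002 u -0.0462 x 0.002 h 0.0632 gap 0.0032 F [ 0.3 -0.9 -3.9] M [ 0.49 -0.21 -0.  ] t 6.1 j [-0.57  0.32 -0.45  0.68 -0.38 -0.33]
[-0.0063, 0.0038, 0, 0, 0, -0.1, 255] uv [-0.0404  0.0674]
[-0.0122, 0.0081, 0, 0, 0, -0.2, 255] uv [-0.0341  0.0711]
[-0.0176, 0.0131, 0, 0, 0, -0.3, 255] uv [-0.0274  0.0742]
[-0.0225, 0.0186, 0, 0, 0, -0.4, 255] uv [-0.0205  0.0766]
[-0.0269, 0.0245, 0, 0, 0, -0.5, 255] uv [-0.0133  0.0783]
[-0.0026, 0.0049, 0, 0, 0, -0.07, 255] uv [-0.0082  0.076 ]
[-0.0066, 0.0089, 0, 0, 0, -0.147, 255] uv [-0.0026  0.0755]
```

View pics/b1.png

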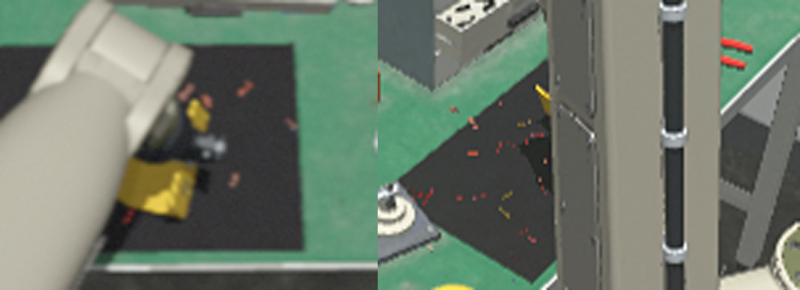

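The top picture (left half, around (160,180)) shows the guard held and tilting left. Force and gap show a firm grip, so I continue.

Call:
drive_tool:
  moves:
    - [[-0.006, 0.004, 0, 0, 0, -0.1, 255], [-0.012, 0.008, 0, 0, 0, -0.2, 255], [-0.0175, 0.013, 0, 0, 0, -0.3, 255], [-0.0225, 0.0185, 0, 0, 0, -0.4, 255], [-0.027, 0.0245, 0, 0, 0, -0.5, 255]]

```text
clock: 6.82
tcp_pos: [0.4538, -0.2878, 0.0806]
orientation: [0.591, -0.223, 0.672, -0.386]
wrist_force: [0.1, 0.4, -2.6]
finger_gap: 0.0029
```

Call:
drive_tool:
  moves:
    - [[-0.003, 0.004, 0, 0, 0, -0.07, 255], [-0.0065, 0.008, 0, 0, 0, -0.147, 255], [-0.0065, 0.0085, 0, 0, 0, -0.147, 255], [-0.0065, 0.009, 0, 0, 0, -0.147, 255], [-0.0065, 0.009, 0, 0, 0, -0.147, 255]]

```text
clock: 7.45
tcp_pos: [0.4566, -0.2781, 0.0781]
orientation: [0.562, -0.271, 0.654, -0.428]
wrist_force: [-0.2, -0.1, -3.7]
finger_gap: 0.0028
```

```bash
python3 snap.py b2
```

```text
tilt 1.0435 off -0.0 u -0.0009 x 0.0018 h 0.0751 gap 0.0028 F [-0.2 -0.1 -3.7] M [ 1.24 -0.28  0.01] t 7.45 j [-0.21  0.53 -0.47  0.67 -1.04  0.11]
```

View pics/b2.png

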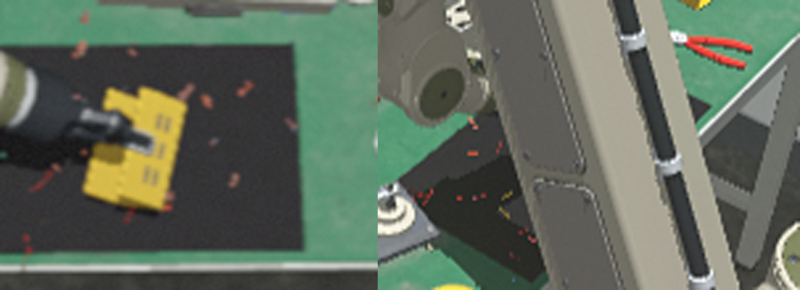

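Call:
drive_tool:
  moves:
    - [[0.001, 0.0015, 0, 0, 0, 0, 255], [0.0015, 0.0027, 0, 0, 0, 0, 255], [0.002, 0.0035, 0, 0, 0, 0, 255], [0.002, 0.0035, 0, 0, 0, 0, 255], [0.002, 0.0035, 0, 0, 0, 0, 255]]

```text
clock: 8.18
tcp_pos: [0.4568, -0.2783, 0.0755]
orientation: [0.562, -0.272, 0.653, -0.429]
wrist_force: [-1.8, 2.4, 5.3]
finger_gap: 0.0028
```

```bash
python3 -c "
from h import *
tilt()"
```

```text
tilt 1.0465 off 0.001 u -0.001 x 0.002 h 0.0725 gap 0.0028 F [-1.8  2.4  5.3] M [ 0.22  0.22 -0.3 ] t 8.18 j [-0.2   0.53 -0.47  0.66 -1.04  0.11]
```

Call:
drive_tool:
  moves:
    - [[-0.001, -0.003, 0, 0, 0, 0, 235], [-0.001, -0.006, 0, 0, 0, 0, 215], [-0.001, -0.009, 0, 0, 0, 0, 195], [-0.001, -0.013, 0, 0, 0, 0, 170], [-0.001, -0.017, 0, 0, 0, 0, 140]]
  squeeze: 20

```text
clock: 8.8
tcp_pos: [0.4548, -0.2859, 0.091]
orientation: [0.562, -0.272, 0.653, -0.429]
wrist_force: [0.9, 0.0, -2.4]
finger_gap: 0.0387
```

```bash
python3 snap.py b3
```

```text
tilt 1.0467 off 0.001 u -0.0088 x 0.0021 h 0.088 gap 0.0387 F [ 0.9  0.  -2.4] M [ 1.15 -0.33  0.  ] t 8.8 j [-0.22  0.5  -0.47  0.67 -1.05  0.08]
```

View pics/b3.png

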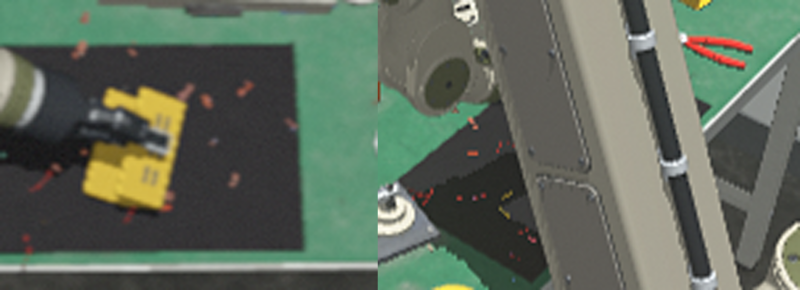

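Call:
drive_tool:
  moves:
    - [[-0.003, 0.003, 0, 0, 0, 0, 140], [-0.0055, 0.0055, 0, 0, 0, 0, 140], [-0.008, 0.0085, 0, 0, 0, 0, 140], [-0.0105, 0.0115, 0, 0, 0, 0, 140], [-0.0125, 0.0145, 0, 0, 0, 0, 140]]

```text
clock: 9.52
tcp_pos: [0.4597, -0.268, 0.0845]
orientation: [0.562, -0.272, 0.653, -0.429]
wrist_force: [0.7, -0.2, -0.8]
finger_gap: 0.0386
```

```bash
python3 snap.py b4
```

```text
tilt 1.0461 off 0.001 u 0.0097 x 0.0022 h 0.0815 gap 0.0386 F [ 0.7 -0.2 -0.8] M [ 0.86 -0.18 -0.  ] t 9.53 j [-0.18  0.53 -0.44  0.73 -1.04  0.15]
```

View pics/b4.png

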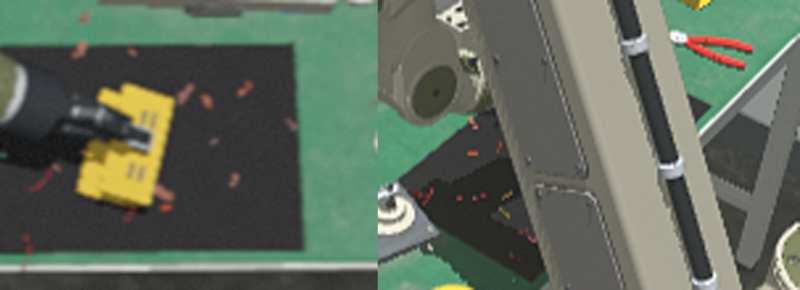

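Call:
drive_tool:
  moves:
    - [[-0.003, 0.0045, 0, 0, 0, 0, 140], [-0.006, 0.0095, 0, 0, 0, 0, 140], [-0.0085, 0.0145, 0, 0, 0, 0, 140], [-0.011, 0.0195, 0, 0, 0, 0, 140], [-0.0125, 0.0245, 0, 0, 0, 0, 140]]

```text
clock: 10.25
tcp_pos: [0.4655, -0.2453, 0.0692]
orientation: [0.562, -0.272, 0.653, -0.429]
wrist_force: [-0.4, 0.8, 0.1]
finger_gap: 0.0389
```

```bash
python3 snap.py b5
```

```text
tilt 1.0461 off 0.001 u 0.0331 x 0.002 h 0.0662 gap 0.0389 F [-0.4  0.8  0.1] M [ 0.79 -0.17  0.05] t 10.25 j [-0.14  0.57 -0.41  0.78 -1.03  0.23]
```

View pics/b5.png

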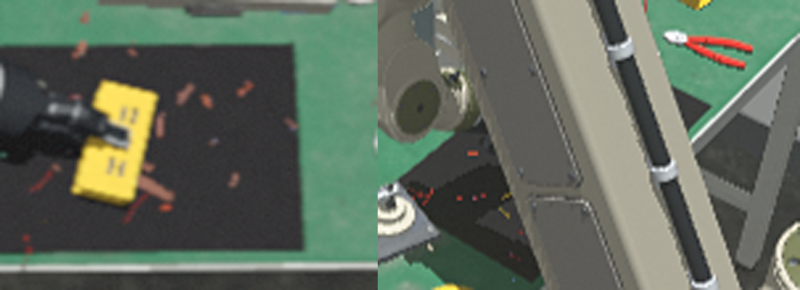

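```bash
python3 - <<'E'
from h import *
for n,r in(("top",(210,200,410,310)),("scene",(220,120,420,300))):
    im=cams.read_camera(n);cv2.imwrite(f"pics/c1_{n}.png",cv2.resize(im[r[1]:r[3],r[0]:r[2]],None,fx=3.5,fy=3.5,interpolation=cv2.INTER_CUBIC))
E
```

```text
(no output)
```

View pics/c1_top.png

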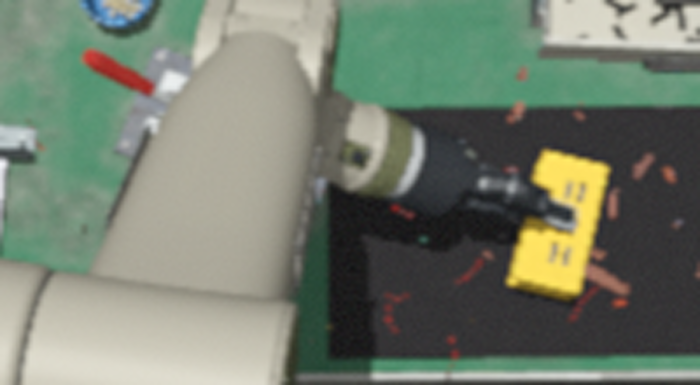

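View pics/c1_scene.png

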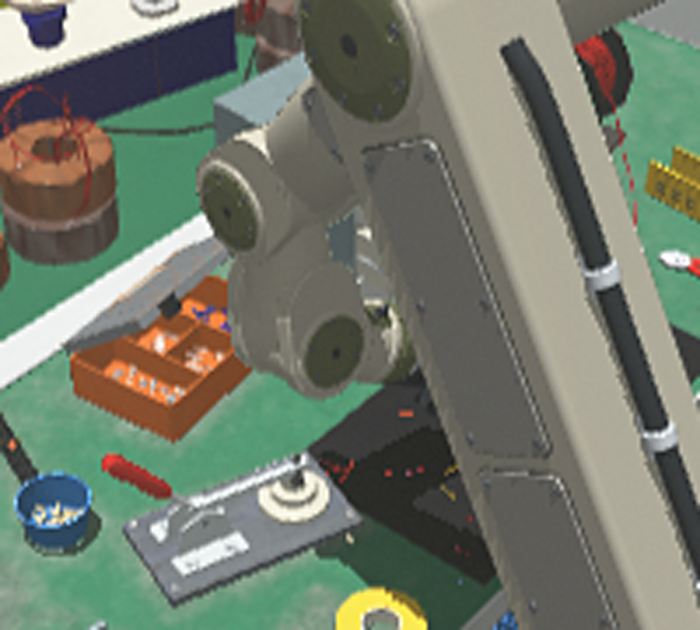

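The guard lies on its side at (560,225) in the top crop. In the scene crop the wrist at (330,350) is well clear of the clamp.

Call:
drive_tool:
  moves:
    - [[0.001, 0.002, 0, 0, 0, 0, 140], [-0.01, 0.002, 0, 0, 0, 0, 140], [-0.025, 0.002, 0, 0, 0, 0, 140], [-0.04, 0.002, 0, 0, 0, 0, 140], [-0.055, 0.0, 0, 0, 0, 0, 140]]

```text
clock: 11.08
tcp_pos: [0.4778, -0.1994, 0.0973]
orientation: [0.562, -0.272, 0.653, -0.429]
wrist_force: [-0.2, 0.4, 0.4]
finger_gap: 0.0385
```

```bash
python3 - <<'E'
from h import *
tilt()
s,R=st()
# target: vertical tool, same yaw, at TCP raised
yaw=-.2597
x=np.array([0,0,-1.]);y=np.array([-np.sin(yaw),np.cos(yaw),0]);T=np.c_[x,y,np.cross(x,y)]
P0=np.array([.4551,-.2768]);ey=y[:2]
print(Rn.from_matrix(R.T@T).as_rotvec(), R.T@(np.array([*(P0+ey*.0),.19])-s["tcp_pos"]))
E
```

```text
tilt 1.0464 off 0.001 u 0.0807 x 0.0021 h 0.0943 gap 0.0385 F [-0.2  0.4  0.4] M [ 0.78 -0.23  0.01] t 11.07 j [-0.05  0.59 -0.31  1.02 -1.01  0.4 ]
[2.19045861e-03 1.45332158e-04 1.04638491e+00] [ 0.02339247 -0.12063855 -0.00229055]
```

```bash
cat > f2.py <<'E'
from fit import *
import sys
def fg(p0,z0,base,roi=None,n="top",name=None):
    im=cams.read_camera(n);c=proj(n,[[p0[0],p0[1],z0]])[0].astype(int)
    roi=(c[0]-35,c[1]-35,c[0]+35,c[1]+35);m=yellow(im)[roi[1]:roi[3],roi[0]:roi[2]]
    p,e=fit(GU,{n:(roi,m,1)},p0,z0,base);print(n,p.round(4),"deg",np.degrees(p[2]).round(2),"res",round(e,1),"n",m.sum())
    if name:
        b=cv2.resize(im[roi[1]:roi[3],roi[0]:roi[2]],None,fx=7,fy=7,interpolation=cv2.INTER_CUBIC)
        r=render(n,GU,(Rn.from_euler('z',p[2])*base).as_matrix(),np.array([p[0],p[1],z0]),roi)
        cs,_=cv2.findContours((cv2.resize(r,None,fx=7,fy=7)>.5).astype(np.uint8),0,2);cv2.drawContours(b,cs,-1,(255,0,0),1)
        cv2.imwrite(f"pics/{name}.png",b)
    return p
E
python3 - <<'E'
from f2 import *
fg([.47,-.25,-.26],.036,Rn.from_euler('x',-90,degrees=True),name="d1")
E
```

```text
top [ 0.464  -0.2455 -0.2639] deg -15.12 res 113.8 n 824.0
```

View pics/d1.png

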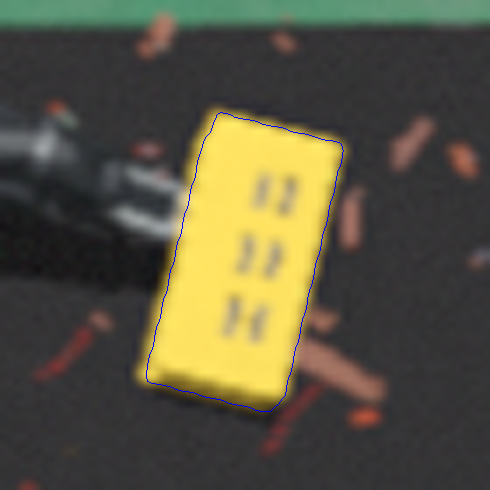

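```bash
cat > t2.py <<'E'
from go import *
import sys
yaw=-.262;P2=np.array([.4712,-.2177]);ey=np.array([-np.sin(yaw),np.cos(yaw)]);ex=np.array([ey[1],-ey[0]])
def show():
    s,R=st();d=s["tcp_pos"]-[*P2,0.003];print("u",(d[:2]@ey).round(4),"x",(d[:2]@ex).round(4),"h",d[2].round(4))
if __name__=="__main__":
    u,h=float(sys.argv[1])/1000,float(sys.argv[2])/1000
    go([*(P2+ey*u-.03*ex*0-ex*.0),h+.003],yaw,1);show()
E
python3 t2.py -23 147
```

```text
clock 11.12 shift [ 0.0118 -0.0664 -0.0026] turn [0.0048 0.0032 1.0463] sg 1 gap 0.0388 tcp [ 0.4788 -0.1985  0.0984] F [1.1 0.3 1.3]
u 0.0205 x 0.0024 h 0.0954
```

Call:
drive_tool:
  moves:
    - [[-0.01, -0.03, 0, 0, 0, 0.18, 100], [0, -0.05, 0, 0, 0, 0.36, 50], [0.005, -0.06, 0, 0, 0, 0.54, 0], [0.01, -0.066, -0.0015, 0, 0, 0.72, 0], [0.0118, -0.0664, -0.0026, 0, 0, 0.9, 0]]

```text
clock: 11.75
tcp_pos: [0.4656, -0.2408, 0.1516]
orientation: [0.695, 0.04, 0.704, -0.14]
wrist_force: [0.1, -0.3, -0.6]
finger_gap: 0.0854
```

```bash
python3 t2.py -23 75;python3 t2.py -23 44
```

```text
clock 11.75 shift [ 0.0728  0.0112 -0.001 ] turn [0.0051 0.0053 0.1423] sg 1 gap 0.0854 tcp [ 0.4656 -0.2408  0.1516] F [ 0.1 -0.3 -0.6]
u -0.0238 x 0.0006 h 0.1486
clock 11.75 shift [ 0.1035  0.0156 -0.0011] turn [0.0051 0.0053 0.1423] sg 1 gap 0.0854 tcp [ 0.4656 -0.2408  0.1516] F [ 0.1 -0.3 -0.6]
u -0.0238 x 0.0006 h 0.1486
```

Call:
drive_tool:
  moves:
    - [[0.02, 0.003, 0, 0.005, 0.005, 0.142, 0], [0.04, 0.006, 0, 0.005, 0.005, 0.142, 0], [0.06, 0.009, 0, 0.005, 0.005, 0.142, 0], [0.07, 0.011, -0.001, 0.005, 0.005, 0.142, 0], [0.07, 0.011, -0.001, 0.005, 0.005, 0.142, 0]]

```text
clock: 12.38
tcp_pos: [0.4645, -0.2393, 0.0801]
orientation: [0.701, 0.092, 0.701, -0.092]
wrist_force: [-0.2, -0.3, -0.1]
finger_gap: 0.0855
```

```bash
python3 t2.py -23 44; python3 snap.py e1
```

```text
clock 12.38 shift [ 0.0331 -0.0004  0.0009] turn [ 0.0002 -0.0012 -0.0001] sg 1 gap 0.0855 tcp [ 0.4645 -0.2393  0.0801] F [-0.2 -0.3 -0.1]
u -0.0226 x -0.0008 h 0.0771
tilt -0.0001 off -0.001 u 0.0386 x -0.0005 h 0.0771 gap 0.0855 F [-0.2 -0.3 -0.1] M [-0.03 -0.02  0.04] t 12.38 j [-0.63  0.31 -0.35  0.92 -0.   -0.37]
```

View pics/e1.png

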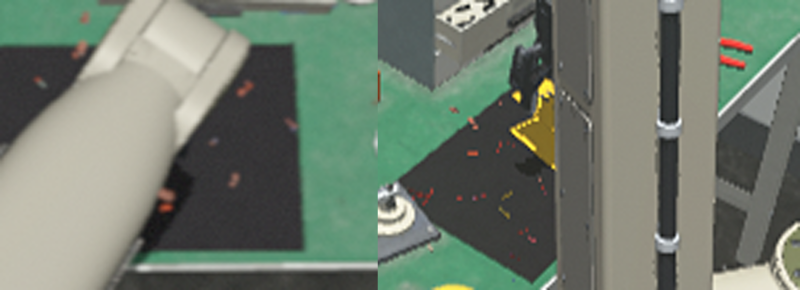

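The scene half shows the guard lying on its side at (535,130), open to the left, with one finger above it at (525,80). I descend next.

Call:
drive_tool:
  moves:
    - [[0.012, 0, 0, 0, 0, 0, 0], [0.024, 0, 0.001, 0, 0, 0, 0], [0.033, 0, 0.001, 0, 0, 0, 0], [0.033, 0, 0.001, 0, 0, 0, 0], [0.033, 0.002, 0.001, 0, 0, 0, 0]]

```text
clock: 13.1
tcp_pos: [0.4672, -0.2383, 0.0483]
orientation: [0.701, 0.092, 0.701, -0.093]
wrist_force: [0.6, -0.1, -0.2]
finger_gap: 0.0851
```

```bash
python3 t2.py -18 44
```

```text
clock 13.1 shift [ 0.0013  0.0029 -0.0014] turn [0.0003 0.0011 0.0006] sg 1 gap 0.0851 tcp [ 0.4672 -0.2383  0.0483] F [ 0.6 -0.1 -0.2]
u -0.0209 x 0.0014 h 0.0453
```

Call:
drive_tool:
  moves:
    - [[0, 0.0025, -0.001, 0, 0, 0, 0], [0, 0.005, -0.001, 0, 0, 0, 0], [0, 0.0075, -0.001, 0, 0, 0, 0], [0, 0.01, -0.001, 0, 0, 0, 0], [0, 0.0125, -0.001, 0, 0, 0, 0]]

```text
clock: 13.72
tcp_pos: [0.4703, -0.2285, 0.0497]
orientation: [0.702, 0.09, 0.7, -0.095]
wrist_force: [-3.4, -6.9, 6.0]
finger_gap: 0.0855
```

```bash
python3 t2.py -10 44; cat > s2.py <<'E'
from h import *
import sys
n="scene";r=(330,160,420,260);im=cams.read_camera(n);cv2.imwrite(f"pics/{sys.argv[1]}.png",cv2.resize(im[r[1]:r[3],r[0]:r[2]],None,fx=6,fy=6,interpolation=cv2.INTER_CUBIC))
E
python3 s2.py e2
```

```text
clock 13.72 shift [ 0.0027  0.0006 -0.0019] turn [-0.0009  0.0039  0.0058] sg 1 gap 0.0855 tcp [ 0.4703 -0.2285  0.0497] F [-3.4 -6.9  6. ]
u -0.0106 x 0.0019 h 0.0467
```

View pics/e2.png

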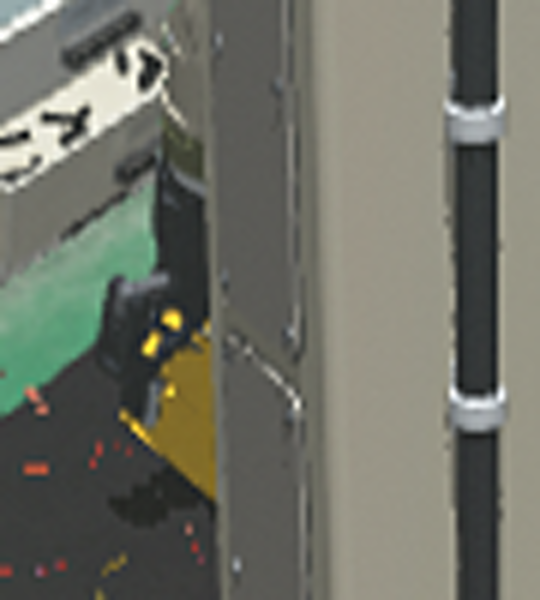

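Contact is made, but pushing level makes the web rub upwards against the finger (force z +6 N). From here I follow the tipping arc, rising as I push.

Call:
drive_tool:
  moves:
    - [[-0.002, 0.002, -0.001, 0, 0, 0, 0], [-0.0045, 0.0055, -0.001, 0, 0, 0, 0], [-0.007, 0.009, -0.001, 0, 0, 0, 0], [-0.0095, 0.013, -0.001, 0, 0, 0, 0], [-0.012, 0.017, -0.001, 0, 0, 0, 0]]

```text
clock: 14.4
tcp_pos: [0.4743, -0.2115, 0.0623]
orientation: [0.703, 0.09, 0.7, -0.095]
wrist_force: [-1.1, -3.5, 4.0]
finger_gap: 0.0851
```

```bash
python3 t2.py -10 44;python3 s2.py e3; python3 snap.py e3b
```

```text
clock 14.4 shift [ 0.0154 -0.0167 -0.0015] turn [-0.0007  0.005   0.006 ] sg 1 gap 0.0851 tcp [ 0.4743 -0.2115  0.0623] F [-1.1 -3.5  4. ]
u 0.0068 x 0.0014 h 0.0593
tilt 0.0056 off 0.005 u 0.0685 x 0.0018 h 0.0595 gap 0.0853 F [ 0.1 -3.   5.1] M [-0.84  0.23 -0.01] t 14.45 j [-0.57  0.32 -0.39  0.86 -0.   -0.31]
```

View pics/e3.png

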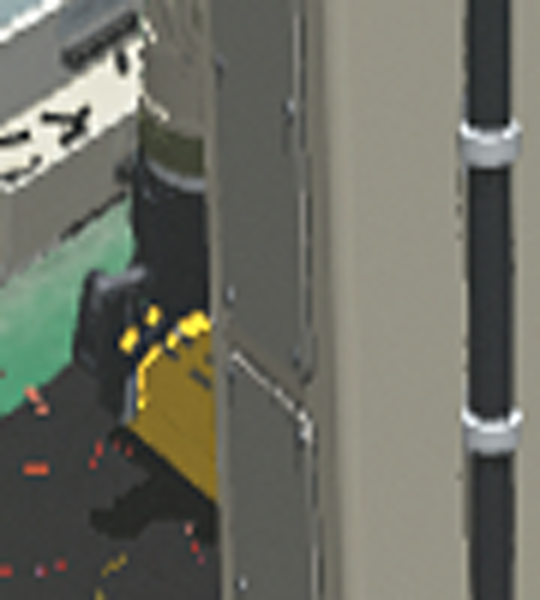

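View pics/e3b.png

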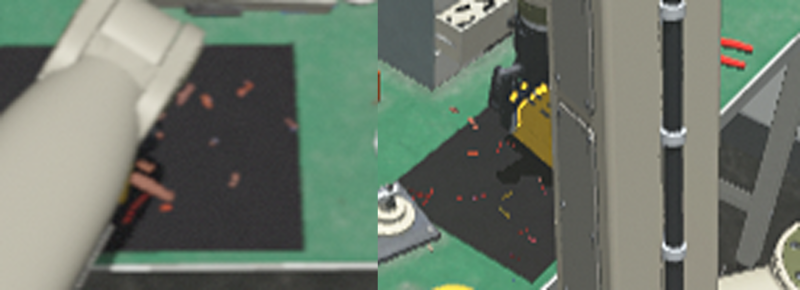

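Call:
drive_tool:
  moves:
    - [[-0.003, -0.005, 0, 0, 0, 0, 34], [-0.0055, -0.01, 0, 0, 0, 0, 64], [-0.008, -0.015, 0, 0, 0, 0, 94], [-0.0095, -0.02, 0, 0, 0, 0, 124], [-0.011, -0.0245, 0, 0, 0, 0, 148]]

```text
clock: 15.18
tcp_pos: [0.4677, -0.2346, 0.0732]
orientation: [0.702, 0.091, 0.7, -0.094]
wrist_force: [-0.1, -1.2, -0.1]
finger_gap: 0.0359
```

```bash
python3 t2.py -10 44;python3 s2.py e4
```

```text
clock 15.18 shift [ 0.0261  0.0074 -0.0011] turn [-0.0001  0.0045  0.0047] sg 1 gap 0.0359 tcp [ 0.4677 -0.2346  0.0732] F [-0.1 -1.2 -0.1]
u -0.0173 x 0.001 h 0.0702
```

View pics/e4.png

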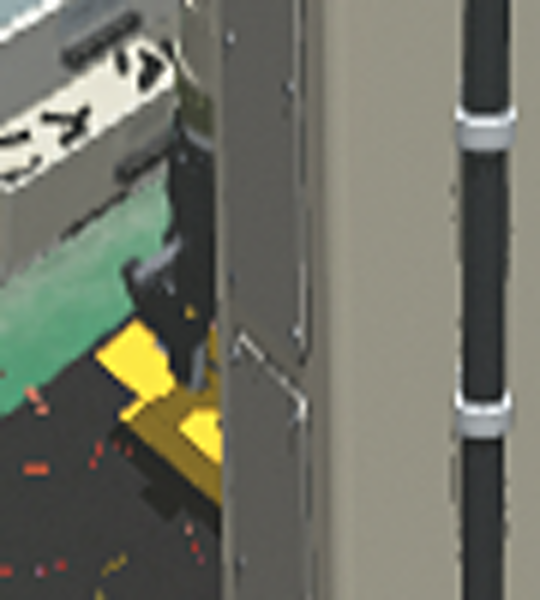

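```bash
cat > ov.py <<'E'
from fit import *
from t2 import P2,ey,ex,yaw
import sys
def guardR(th): return (Rn.from_euler('z',yaw)*Rn.from_euler('x',-np.pi/2-th)).as_matrix()
def origin(th,du=0,dx=0):
    # state1 origin rel pivot: (-30, 33) in (u,v); rotate
    c,s=np.cos(th),np.sin(th);u=-.030*c+.033*s;v=.030*s+.033*c
    return np.array([*(P2+ey*(u+du)+ex*dx),.003+v])
if __name__=="__main__":
    n="scene";r=(330,160,420,260);im=cams.read_camera(n);K6=6;out=[]
    for a in sys.argv[2:]:
        th=np.radians(float(a));big=cv2.resize(im[r[1]:r[3],r[0]:r[2]],None,fx=K6,fy=K6,interpolation=cv2.INTER_CUBIC)[:,:400]
        big=np.ascontiguousarray(big)
        for b in GU:
            uv=(proj(n,b@guardR(th).T+origin(th))-[r[0],r[1]]+.5)*K6
            for i in range(8):
                for j in range(i):
                    if bin(i^j).count('1')==1: cv2.line(big,tuple(uv[i].astype(int)),tuple(uv[j].astype(int)),(0,0,255),1)
        out.append(big)
    c=np.hstack(out);cv2.imwrite(f"pics/{sys.argv[1]}.png",cv2.resize(c,None,fx=min(1,800/c.shape[1]),fy=min(1,800/c.shape[1])))
E
python3 ov.py o1 10 22
```

```text
(no output)
```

View pics/o1.png

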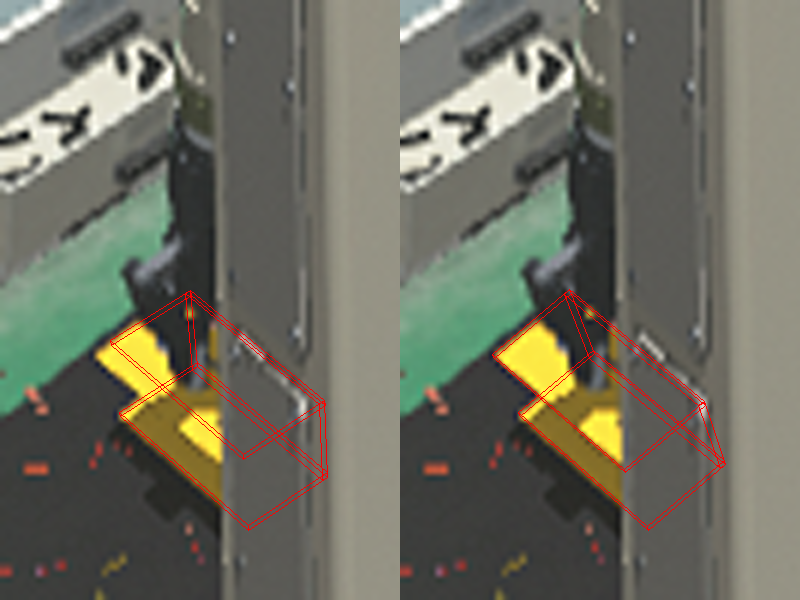

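The overlay at 22° fits the picture very well (right panel), so the angle follows my model. I continue along the arc and narrow the gap.

Call:
drive_tool:
  moves:
    - [[-0.002, 0.0035, 0, 0, 0, 0, 150], [-0.0035, 0.0065, 0, 0, 0, 0, 155], [-0.0055, 0.009, 0, 0, 0, 0, 164], [-0.007, 0.012, 0, 0, 0, 0, 173], [-0.0085, 0.0172, 0, 0, 0, 0, 185]]

```text
clock: 15.9
tcp_pos: [0.4719, -0.2173, 0.0812]
orientation: [0.702, 0.091, 0.7, -0.094]
wrist_force: [0.8, 0.4, 0.4]
finger_gap: 0.0239
```

```bash
python3 t2.py 12.6 80;python3 ov.py o2 34 40
```

```text
clock 15.9 shift [-0.0018  0.012  -0.0006] turn [-0.0004  0.0037  0.004 ] sg 1 gap 0.0239 tcp [ 0.4719 -0.2173  0.0812] F [0.8 0.4 0.4]
u 0.0006 x 0.0006 h 0.0782
```

View pics/o2.png

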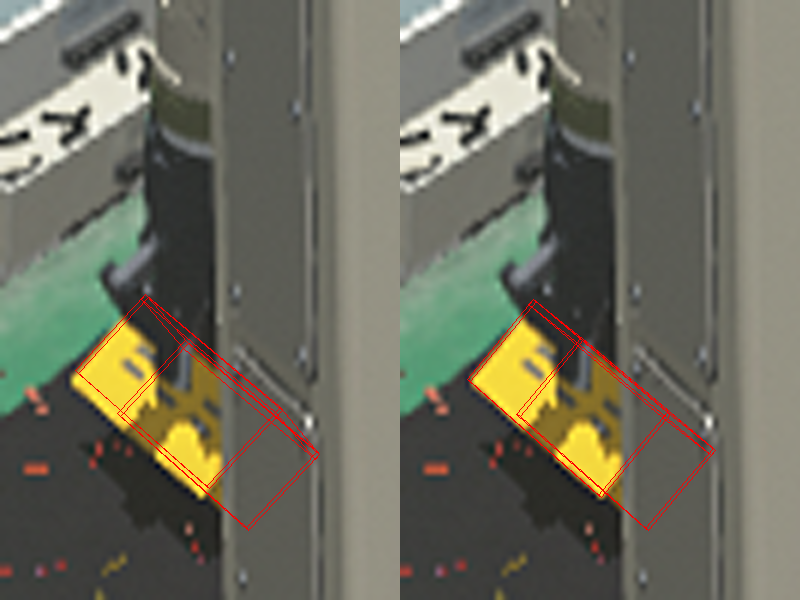

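Call:
drive_tool:
  moves:
    - [[-0.001, 0.0035, 0, 0, 0, 0, 190], [-0.0015, 0.007, 0, 0, 0, 0, 195], [-0.002, 0.0105, 0, 0, 0, 0, 200], [-0.0018, 0.0135, 0, 0, 0, 0, 200], [-0.0015, 0.0165, 0, 0, 0, 0, 200]]

```text
clock: 16.58
tcp_pos: [0.4762, -0.2004, 0.0826]
orientation: [0.702, 0.091, 0.7, -0.094]
wrist_force: [0.2, -0.5, -0.2]
finger_gap: 0.0183
```

```bash
python3 t2.py 12.6 80;python3 ov.py o3 52 58
```

```text
clock 16.57 shift [-0.0004 -0.0054 -0.0003] turn [0.0002 0.0032 0.0032] sg 1 gap 0.0183 tcp [ 0.4762 -0.2004  0.0826] F [ 0.2 -0.5 -0.2]
u 0.018 x 0.0003 h 0.0796
```

View pics/o3.png

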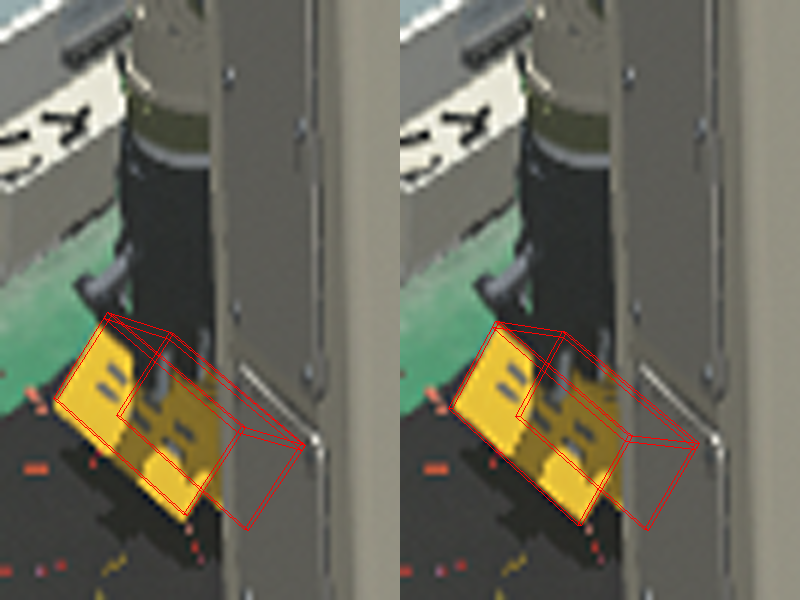

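Call:
drive_tool:
  moves:
    - [[0.0015, 0.002, 0, 0, 0, 0, 192], [0.003, 0.004, 0, 0, 0, 0, 184], [0.005, 0.006, 0, 0, 0, 0, 176], [0.007, 0.008, 0, 0, 0, 0, 168], [0.009, 0.0098, 0, 0, 0, 0, 155]]

```text
clock: 17.25
tcp_pos: [0.479, -0.1903, 0.0735]
orientation: [0.702, 0.091, 0.7, -0.093]
wrist_force: [0.9, 3.3, 5.4]
finger_gap: 0.0338
```

```bash
python3 t2.py 12.6 80;python3 ov.py o4 68 74
```

```text
clock 17.25 shift [-0.0095 -0.0159 -0.0004] turn [0.0007 0.0035 0.0023] sg 1 gap 0.0338 tcp [ 0.479  -0.1903  0.0735] F [0.9 3.3 5.4]
u 0.0285 x 0.0004 h 0.0705
```

View pics/o4.png

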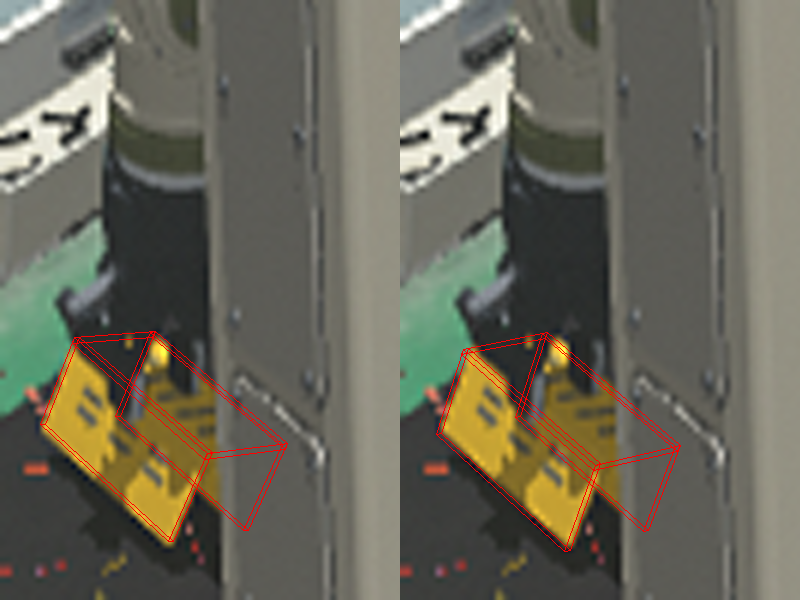

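Call:
drive_tool:
  moves:
    - [[0.0005, 0.002, 0, 0, 0, 0, 148], [0.0025, 0.0025, 0, 0, 0, 0, 138], [0.0045, 0.0022, 0, 0, 0, 0, 130], [0.006, 0.0022, 0, 0, 0, 0, 121], [0.0075, 0.002, 0, 0, 0, 0, 112]]

```text
clock: 17.92
tcp_pos: [0.4799, -0.1871, 0.0661]
orientation: [0.703, 0.092, 0.7, -0.092]
wrist_force: [1.3, 7.9, 9.1]
finger_gap: 0.0478
```

```bash
python3 t2.py 12.6 80;python3 ov.py o5 73 78
```

```text
clock 17.93 shift [-0.0169 -0.0192 -0.0004] turn [ 0.0015  0.004  -0.0005] sg 1 gap 0.0478 tcp [ 0.4799 -0.1871  0.0661] F [1.3 7.9 9.1]
u 0.0318 x 0.0005 h 0.0631
```

View pics/o5.png

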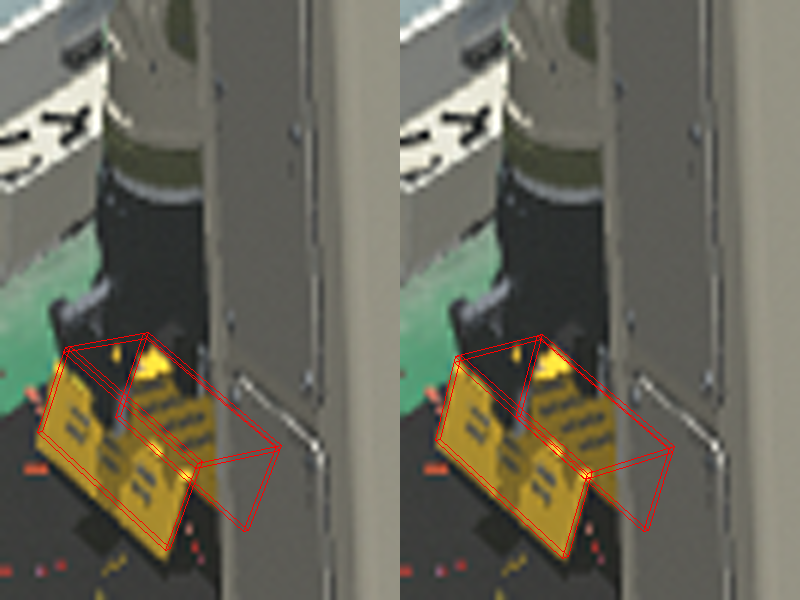

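Call:
drive_tool:
  moves:
    - [[-0.001, 0.001, 0, 0, 0, 0, 112], [-0.002, 0.002, 0, 0, 0, 0, 112], [-0.003, 0.003, 0, 0, 0, 0, 112], [-0.003, 0.004, 0, 0, 0, 0, 112], [-0.003, 0.004, 0, 0, 0, 0, 112]]

```text
clock: 18.6
tcp_pos: [0.4809, -0.1832, 0.069]
orientation: [0.703, 0.092, 0.7, -0.092]
wrist_force: [-0.4, -0.1, 0.3]
finger_gap: 0.048
```

```bash
python3 t2.py 12.6 80;python3 ov.py o6 75 80
```

```text
clock 18.6 shift [-0.014  -0.0232 -0.0004] turn [ 0.0014  0.0039 -0.0007] sg 1 gap 0.048 tcp [ 0.4809 -0.1832  0.069 ] F [-0.4 -0.1  0.3]
u 0.0358 x 0.0004 h 0.066
```

View pics/o6.png

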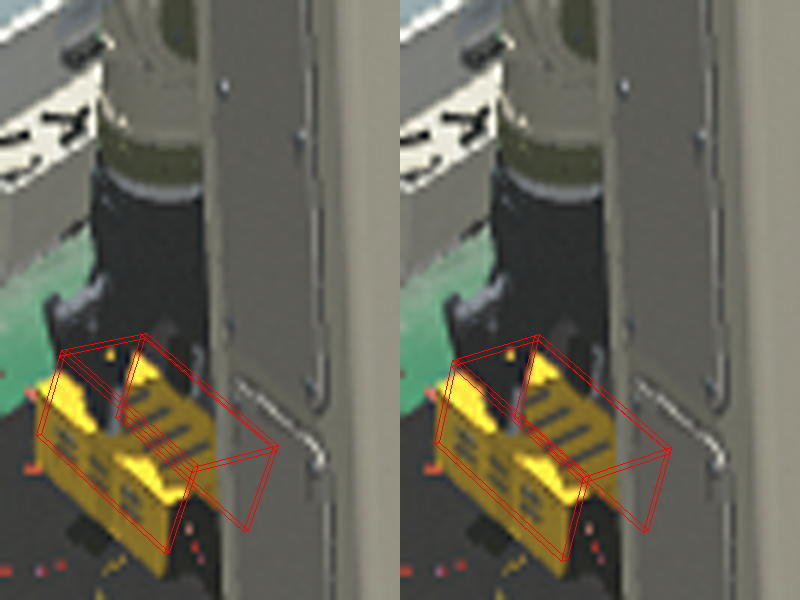

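```bash
python3 ov.py o7 86 90
```

```text
(no output)
```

View pics/o7.png

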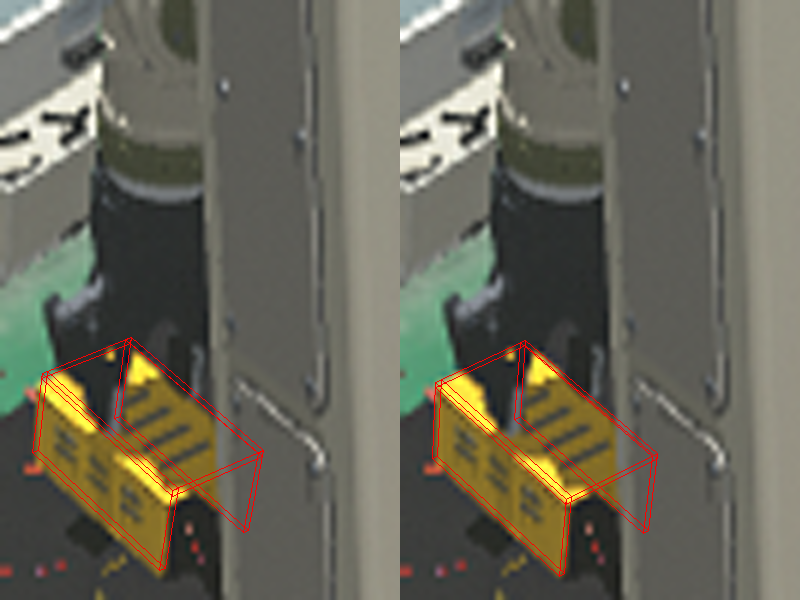

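Call:
drive_tool:
  moves:
    - [[-0.01, 0, 0, 0, 0, 0, 0], [-0.01, -0.0028, 0, 0, 0, 0, 0], [-0.01, -0.0028, 0, 0, 0, 0, 0], [0.005, -0.0028, -0.0004, 0, 0.004, 0, 0], [0.02, -0.0028, -0.0004, 0, 0.004, 0, 0]]

```text
clock: 19.32
tcp_pos: [0.4796, -0.1856, 0.0477]
orientation: [0.701, 0.092, 0.701, -0.091]
wrist_force: [0.3, -0.4, 0.3]
finger_gap: 0.0856
```

```bash
python3 t2.py 33 15; python3 ov.py o8 90
```

```text
clock 19.32 shift [ 0.0297 -0.0002  0.0002] turn [ 0.0014 -0.0007 -0.001 ] sg 1 gap 0.0856 tcp [ 0.4796 -0.1856  0.0477] F [ 0.3 -0.4  0.3]
u 0.0332 x -0.0002 h 0.0447
```

View pics/o8.png

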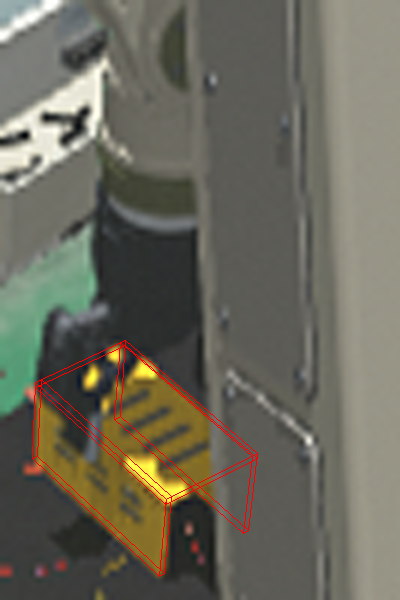

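The guard is turned over: the 90° overlay matches and the fingers straddle it. I descend and grip.

Call:
drive_tool:
  moves:
    - [[0.01, 0, 0, 0, 0, 0, 0], [0.02, 0, 0, 0, 0, 0, 0], [0.029, 0, 0, 0, 0, 0, 0], [0.0295, 0, 0, 0, 0, 0, 20], [0.0295, 0, 0, 0, 0, 0, 40]]

```text
clock: 20.0
tcp_pos: [0.4783, -0.1848, 0.0162]
orientation: [0.7, 0.093, 0.702, -0.091]
wrist_force: [-0.1, 0.7, 0.0]
finger_gap: 0.0721
```

Call:
drive_tool:
  moves:
    - [[0, 0, 0, 0, 0, 0, 50], [0, 0, 0, 0, 0, 0, 60], [0, 0, 0, 0, 0, 0, 75], [0, 0, 0, 0, 0, 0, 90], [0, 0, 0, 0, 0, 0, 90]]
  squeeze: 45

```text
clock: 20.62
tcp_pos: [0.4789, -0.1844, 0.0169]
orientation: [0.7, 0.093, 0.702, -0.091]
wrist_force: [-0.4, 3.6, 6.2]
finger_gap: 0.0656
```

```bash
python3 t2.py 33 15;python3 t2.py 33 220
```

```text
clock 20.62 shift [-0.0011 -0.0011  0.0012] turn [ 0.0019 -0.0025 -0.0027] sg 1 gap 0.0656 tcp [ 0.4789 -0.1844  0.0169] F [-0.4  3.6  6.2]
u 0.0341 x -0.0012 h 0.0139
clock 20.62 shift [-0.2061 -0.0005  0.0007] turn [ 0.0019 -0.0025 -0.0027] sg 1 gap 0.0656 tcp [ 0.4789 -0.1844  0.0169] F [-0.4  3.6  6.2]
u 0.0341 x -0.0012 h 0.0139
```

Call:
drive_tool:
  moves:
    - [[-0.02, 0, 0, 0, 0, 0, 90], [-0.06, 0, 0, 0, 0, 0, 90], [-0.11, 0, 0, 0, 0, 0, 90], [-0.16, 0, 0, 0, 0, 0, 90], [-0.2, 0, 0, 0, 0, 0, 90]]

```text
clock: 21.25
tcp_pos: [0.4791, -0.1855, 0.2186]
orientation: [0.701, 0.092, 0.702, -0.091]
wrist_force: [0.1, -0.5, -2.9]
finger_gap: 0.0656
```

```bash
python3 - <<'E'
from go import *
yb=np.radians(-4.5);B=np.array([.4824,.3065]);bx=np.array([np.cos(yb),np.sin(yb)])
go([*(B-.04*bx),.217],yb,1)
print(st()[0]["joint_pos"].round(2))
E
```

```text
clock 21.25 shift [ 0.0027  0.469  -0.1627] turn [-0.1818 -0.0017 -0.0017] sg 1 gap 0.0656 tcp [ 0.4791 -0.1855  0.2186] F [ 0.1 -0.5 -2.9]
[-0.53  0.2  -0.13  1.24  0.   -0.27]
```

Call:
drive_tool:
  moves:
    - [[0, 0.03, -0.01, 0, 0, 0, 90], [0, 0.065, -0.022, -0.03, 0, 0, 90], [0, 0.105, -0.036, -0.06, 0, 0, 90], [0, 0.145, -0.05, -0.09, 0, 0, 90], [0, 0.185, -0.064, -0.12, 0, 0, 90]]

```text
clock: 21.88
tcp_pos: [0.4642, 0.0107, 0.2185]
orientation: [0.705, 0.05, 0.706, -0.049]
wrist_force: [0.5, 0.4, -2.9]
finger_gap: 0.0654
```

```bash
cat > t3.py <<'E'
from go import *
import sys
yb=np.radians(-4.5);B=np.array([.4824,.3065]);bx=np.array([np.cos(yb),np.sin(yb)])
if __name__=="__main__":
    go([*(B+float(sys.argv[1])/1000*bx),float(sys.argv[2])/1000],yb,1)
E
python3 t3.py -40 217
```

```text
clock 21.88 shift [ 0.002   0.293  -0.0632] turn [-0.0614 -0.0023 -0.001 ] sg 1 gap 0.0654 tcp [0.4642 0.0107 0.2185] F [ 0.5  0.4 -2.9]
```

Call:
drive_tool:
  moves:
    - [[0, 0.04, -0.01, -0.02, 0, 0, 90], [0, 0.08, -0.02, -0.04, 0, 0, 90], [0, 0.125, -0.03, -0.061, 0, 0, 90], [0, 0.17, -0.04, -0.061, 0, 0, 90], [0, 0.21, -0.05, -0.061, 0, 0, 90]]

```text
clock: 22.5
tcp_pos: [0.4435, 0.2268, 0.2183]
orientation: [0.706, 0.028, 0.708, -0.028]
wrist_force: [1.0, -0.1, -2.5]
finger_gap: 0.0658
```

```bash
python3 t3.py -40 110
```

```text
clock 22.5 shift [ 0.1083  0.0826 -0.0072] turn [-0.0002 -0.0027  0.    ] sg 1 gap 0.0658 tcp [0.4435 0.2268 0.2183] F [ 1.  -0.1 -2.5]
```

Call:
drive_tool:
  moves:
    - [[0.01, 0.03, -0.0025, 0, 0, 0, 90], [0.03, 0.06, -0.005, 0, 0, 0, 90], [0.06, 0.0826, -0.0072, 0, 0, 0, 90], [0.1, 0.0826, -0.0072, 0, 0, 0, 90], [0.13, 0.0826, -0.0072, 0, 0, 0, 90]]

```text
clock: 23.12
tcp_pos: [0.4414, 0.3093, 0.086]
orientation: [0.705, 0.027, 0.708, -0.028]
wrist_force: [0.7, 0.7, -3.3]
finger_gap: 0.0657
```

```bash
python3 t3.py -20 60; python3 - <<'E'
from h import *
for n,r in(("top",(160,215,260,315)),("scene",(190,260,310,380))):
    im=cams.read_camera(n);cv2.imwrite(f"pics/g1_{n}.png",cv2.resize(im[r[1]:r[3],r[0]:r[2]],None,fx=5,fy=5,interpolation=cv2.INTER_CUBIC))
E
```

```text
clock 23.12 shift [0.0259 0.0005 0.0212] turn [ 0.0005 -0.0043  0.0021] sg 1 gap 0.0657 tcp [0.4414 0.3093 0.086 ] F [ 0.7  0.7 -3.3]
```

View pics/g1_top.png

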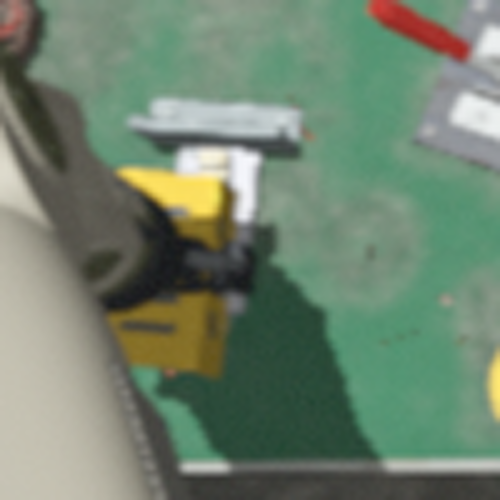

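View pics/g1_scene.png

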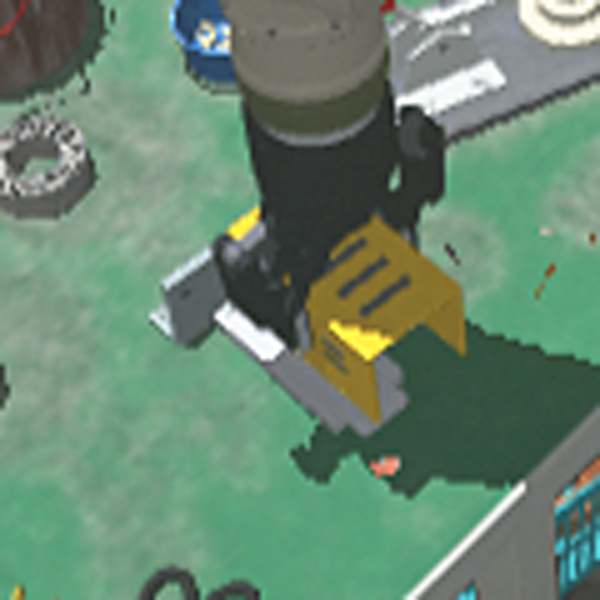

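```bash
cat > ov3.py <<'E'
from fit import *
from t3 import yb,B,bx
import sys
# usage: name dz(TCPz at bench) base dx dy
def draw(name,Bp,yb,off=(.001,0),zoff=.0139,rois=(("top",(160,215,260,315)),("scene",(190,260,310,380))),guard=True):
    s,R=st();ex=R[:,2].copy();ex[2]=0;ex/=np.linalg.norm(ex);gy=np.arctan2(ex[1],ex[0])
    ey=np.array([-ex[1],ex[0],0]);o=s["tcp_pos"]+ex*off[0]+ey*off[1];o[2]=s["tcp_pos"][2]-zoff+.030
    gR=(Rn.from_euler('z',gy)*Rn.from_euler('x',np.pi)).as_matrix();bR=Rn.from_euler('z',yb).as_matrix()
    print("guard",o.round(4),"yaw",np.degrees(gy).round(2))
    for n,r in rois:
        im=cams.read_camera(n);big=cv2.resize(im[r[1]:r[3],r[0]:r[2]],None,fx=6,fy=6,interpolation=cv2.INTER_CUBIC)
        L=[(b@bR.T+[*Bp,0],(255,0,0)) for b in BA+EP]
        if guard: L+=[(b@gR.T+o,(0,0,255)) for b in GU]
        for X,col in L:
            uv=(proj(n,X)-[r[0],r[1]]+.5)*6
            for i in range(8):
                for j in range(i):
                    if bin(i^j).count('1')==1: cv2.line(big,tuple(uv[i].astype(int)),tuple(uv[j].astype(int)),col,1)
        cv2.imwrite(f"pics/{name}_{n}.png",big[:600])
if __name__=="__main__":
    draw(sys.argv[1],B,yb)
E
python3 ov3.py h1
```

```text
guard [0.4403 0.3078 0.1003] yaw -4.51
```

View pics/h1_top.png

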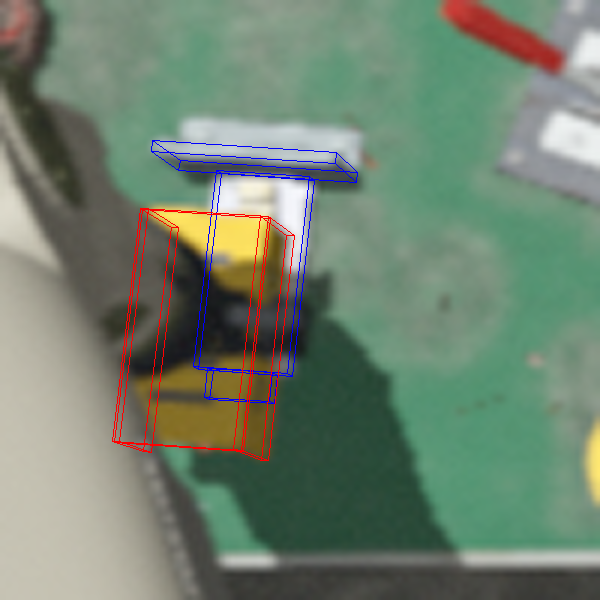

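View pics/h1_scene.png

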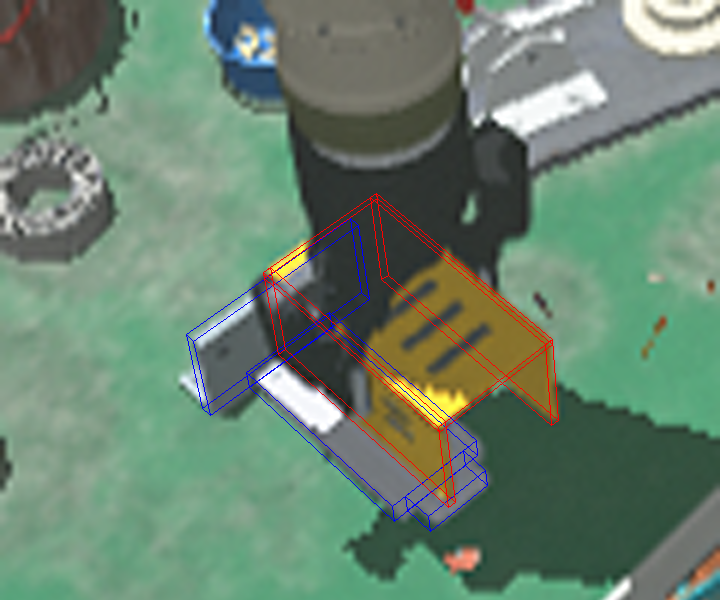

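```bash
python3 - <<'E'
from fit import *
def dr(src,n,r,k,L,out):
    im=cv2.imread(src);big=cv2.resize(im[r[1]:r[3],r[0]:r[2]],None,fx=k,fy=k,interpolation=cv2.INTER_CUBIC);raw=big.copy()
    for (bx,by,yb),col in L:
        bR=Rn.from_euler('z',yb,degrees=True).as_matrix()
        for b in BA+EP:
            uv=(proj(n,b@bR.T+[bx,by,0])-[r[0],r[1]]+.5)*k-.5
            for i in range(8):
                for j in range(i):
                    if bin(i^j).count('1')==1: cv2.line(big,tuple(uv[i].round().astype(int)),tuple(uv[j].round().astype(int)),col,1)
    cv2.imwrite(out,np.hstack([raw,big]))
L=[((.4824,.3070,-4.5),(255,0,0)),((.4831,.3035,-4.5),(0,0,255))]
dr("pics/top0.png","top",(180,230,225,290),9,L,"pics/i_top.png")
dr("pics/scene0.png","scene",(215,290,280,355),6,L,"pics/i_scene.png")
E
```

```text
(no output)
```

View pics/i_top.png

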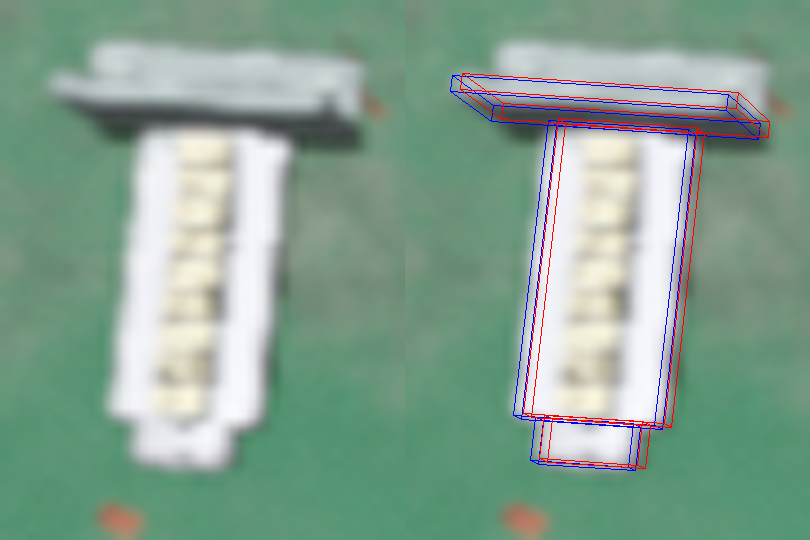

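View pics/i_scene.png

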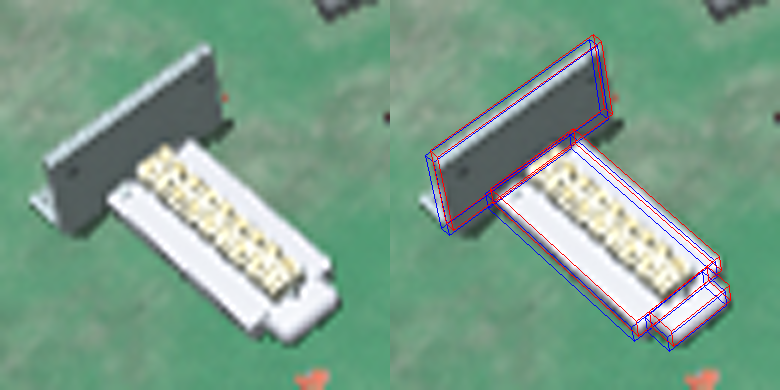

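```bash
sed -i 's/\[.4824,.3065\]/[.4826,.3060]/' t3.py; python3 t3.py -15 34
```

```text
clock 23.32 shift [0.054  0.     0.0259] turn [-0.0003 -0.0039  0.0013] sg 1 gap 0.0652 tcp [0.4421 0.3093 0.0881] F [ 0.4  0.1 -2. ]
```

Call:
drive_tool:
  moves:
    - [[0, 0, 0.013, 0, -0.004, 0, 90], [0.01, 0, 0.026, 0, -0.004, 0, 90], [0.025, 0, 0.026, 0, -0.004, 0, 90], [0.038, 0, 0.026, 0, -0.004, 0, 90], [0.048, 0, 0.026, 0, -0.004, 0, 90]]

```text
clock: 23.95
tcp_pos: [0.4667, 0.3067, 0.0384]
orientation: [0.706, 0.027, 0.707, -0.029]
wrist_force: [-0.8, 0.6, -3.4]
finger_gap: 0.0659
```

```bash
python3 t3.py -15 14; python3 ov3.py h2
```

```text
clock 23.95 shift [0.0244 0.0006 0.001 ] turn [-0.0003 -0.0019  0.0024] sg 1 gap 0.0659 tcp [0.4667 0.3067 0.0384] F [-0.8  0.6 -3.4]
guard [0.4677 0.3066 0.0545] yaw -4.52
```

View pics/h2_top.png

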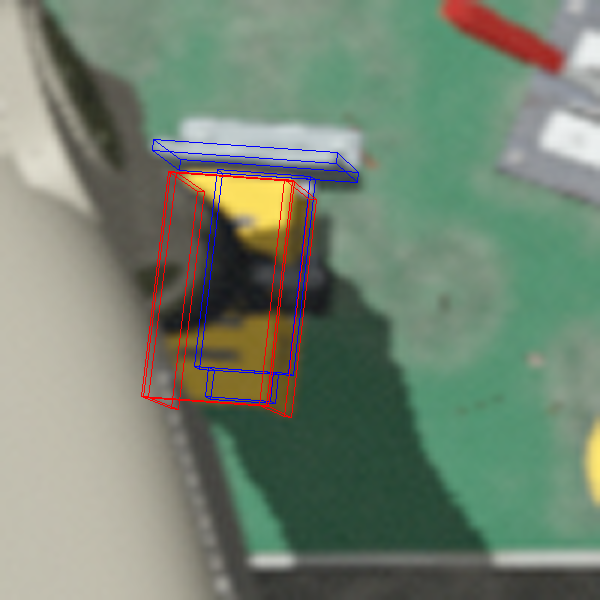

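View pics/h2_scene.png

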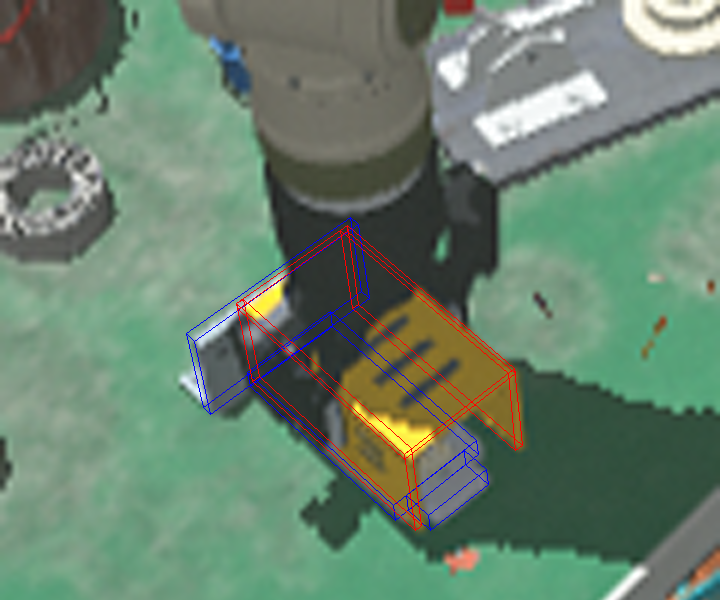

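Call:
drive_tool:
  moves:
    - [[0.004, 0, 0.001, 0, -0.002, 0.002, 90], [0.008, 0, 0.001, 0, -0.002, 0.002, 90], [0.011, 0, 0.001, 0, -0.002, 0.002, 90], [0.013, 0, 0.001, 0, -0.002, 0.002, 90], [0.015, 0, 0.001, 0, -0.002, 0.002, 90]]

```text
clock: 24.68
tcp_pos: [0.4673, 0.3065, 0.0231]
orientation: [0.706, 0.028, 0.707, -0.028]
wrist_force: [0.1, 0.2, -2.9]
finger_gap: 0.0653
```

```bash
python3 t3.py -15 14; python3 ov3.py h3
```

```text
clock 24.68 shift [0.0091 0.0007 0.0003] turn [-0.0002 -0.0007  0.0008] sg 1 gap 0.0653 tcp [0.4673 0.3065 0.0231] F [ 0.1  0.2 -2.9]
guard [0.4683 0.3064 0.0392] yaw -4.51
```

View pics/h3_scene.png

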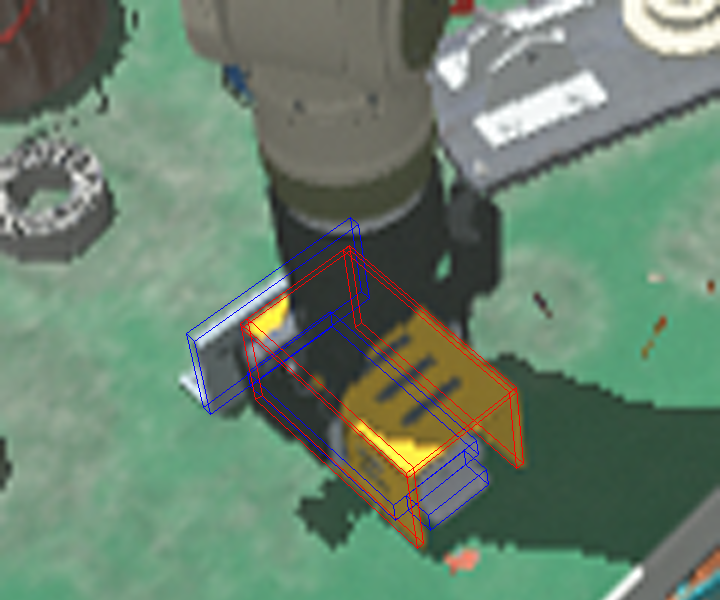

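Call:
drive_tool:
  moves:
    - [[0.002, 0, 0, 0, 0, 0, 90], [0.004, 0, 0, 0, 0, 0, 90], [0.006, 0, 0, 0, 0, 0, 90], [0.0075, 0, 0, 0, 0, 0, 90], [0.0085, 0, 0, 0, 0, 0, 90]]

```text
clock: 25.4
tcp_pos: [0.467, 0.3063, 0.0143]
orientation: [0.706, 0.027, 0.707, -0.028]
wrist_force: [-0.8, 0.8, -3.0]
finger_gap: 0.0657
```

```bash
python3 t3.py -15 14
```

```text
clock 25.4 shift [0.0003 0.0009 0.0006] turn [-0.0002 -0.0013  0.0012] sg 1 gap 0.0657 tcp [0.467  0.3063 0.0143] F [-0.8  0.8 -3. ]
```

Call:
drive_tool:
  moves:
    - [[0.0004, 0, 0, 0, 0, 0, 90], [0.0008, 0, 0, 0, 0, 0, 90], [0.0012, 0, 0, 0, 0, 0, 90], [0.0014, 0, 0, 0, 0, 0, 90], [0.0014, 0, 0, 0, 0, 0, 90]]

```text
clock: 26.02
tcp_pos: [0.4671, 0.3063, 0.014]
orientation: [0.706, 0.028, 0.707, -0.028]
wrist_force: [-3.2, -2.1, 7.1]
finger_gap: 0.0653
```

```bash
python3 t3.py -15 14
```

```text
clock 26.02 shift [0.     0.0009 0.0005] turn [-0.0002 -0.0007  0.0009] sg 1 gap 0.0653 tcp [0.4671 0.3063 0.014 ] F [-3.2 -2.1  7.1]
```

Call:
drive_tool:
  moves:
    - [[-0.0004, 0, 0.0015, 0, 0, 0, 90], [-0.0004, 0, 0.0035, 0, 0, 0, 90], [-0.0004, 0, 0.0055, 0, 0, 0, 90], [-0.0004, 0, 0.0075, 0, 0, 0, 90], [-0.0004, 0, 0.009, 0, 0, 0, 90]]

```text
clock: 26.65
tcp_pos: [0.4763, 0.3056, 0.0143]
orientation: [0.706, 0.028, 0.707, -0.028]
wrist_force: [-1.1, 0.3, -1.6]
finger_gap: 0.0654
```

```bash
python3 t3.py -1 14; python3 ov3.py h4
```

```text
clock 26.65 shift [0.0003 0.0009 0.0053] turn [-0.0003 -0.0007  0.001 ] sg 1 gap 0.0654 tcp [0.4763 0.3056 0.0143] F [-1.1  0.3 -1.6]
guard [0.4773 0.3055 0.0304] yaw -4.52
```

View pics/h4_scene.png

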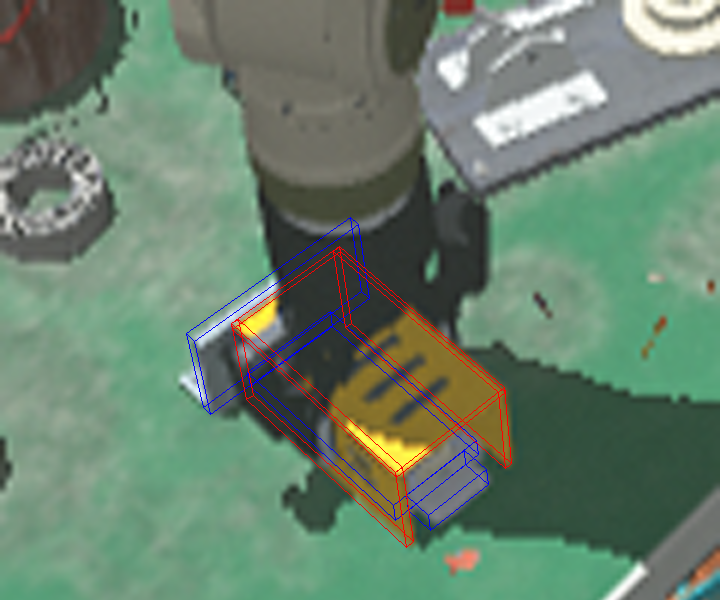

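View pics/h4_top.png

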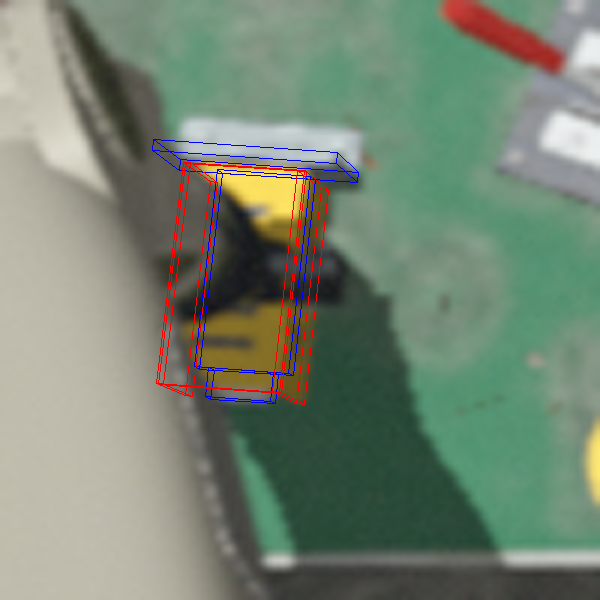

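Call:
drive_tool:
  moves:
    - [[0, 0, 0.0008, 0, 0, 0, 90], [0, 0, 0.0016, 0, 0, 0, 90], [0, 0, 0.0024, 0, 0, 0, 90], [0, 0, 0.003, 0, 0, 0, 90], [0, 0, 0.0036, 0, 0, 0, 90]]

```text
clock: 27.38
tcp_pos: [0.4799, 0.3054, 0.0144]
orientation: [0.706, 0.028, 0.707, -0.028]
wrist_force: [-0.6, 0.9, -1.6]
finger_gap: 0.0656
```

Call:
drive_tool:
  moves:
    - [[0, 0, 0.0005, 0, 0, 0, 90], [0, 0, 0.001, 0, 0, 0, 90], [0, 0, 0.0014, 0, 0, 0, 90], [0, 0, 0.0018, 0, 0, 0, 90], [0, 0, 0.002, 0, 0, 0, 90]]

```text
clock: 28.0
tcp_pos: [0.4799, 0.3052, 0.0142]
orientation: [0.705, 0.027, 0.708, -0.028]
wrist_force: [-6.9, 1.7, 1.5]
finger_gap: 0.0651
```

Call:
drive_tool:
  moves:
    - [[0, 0, 0.001, 0, 0, 0, 90], [0, 0, 0.0018, 0, 0, 0, 90], [0, 0, 0.0024, 0, 0, 0, 90], [0, 0, 0.0028, 0, 0, 0, 90], [0, 0, 0.003, 0, 0, 0, 90]]

```text
clock: 28.62
tcp_pos: [0.4798, 0.3051, 0.0142]
orientation: [0.703, 0.027, 0.71, -0.027]
wrist_force: [-11.8, 1.5, 5.9]
finger_gap: 0.0656
```

```bash
python3 t3.py -1 14; python3 -c "
from h import *
s,R=st();print(s['ft_torque'])
im=cams.read_camera('scene');r=(200,270,300,370);cv2.imwrite('pics/k1.png',cv2.resize(im[r[1]:r[3],r[0]:r[2]],None,fx=6,fy=6,interpolation=cv2.INTER_CUBIC))"
```

```text
clock 28.62 shift [0.0002 0.0011 0.0017] turn [ 0.0023 -0.0089  0.0013] sg 1 gap 0.0656 tcp [0.4798 0.3051 0.0142] F [-11.8   1.5   5.9]
[0.25594801 1.60064009 0.21479558]
```

View pics/k1.png

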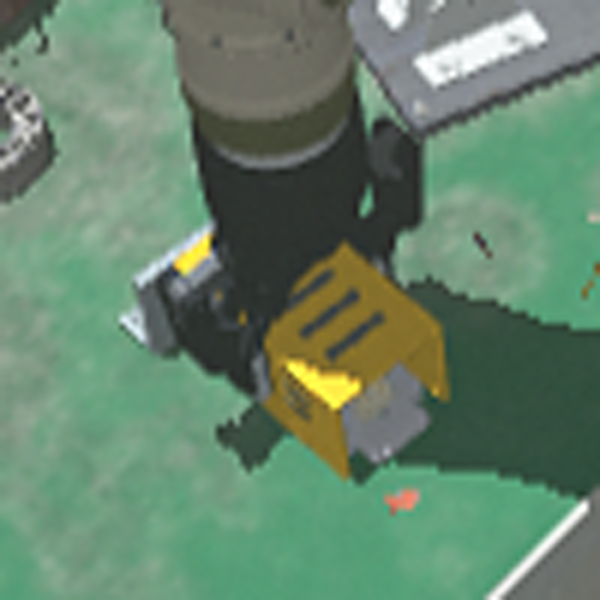

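Call:
drive_tool:
  moves:
    - [[0, 0, 0.001, 0, 0, 0, 90], [0, 0, 0.001, 0, 0, 0, 75], [0, 0, 0.001, 0, 0, 0, 50], [0, 0, 0.0005, 0, 0, 0, 20], [0, 0, 0, 0, 0, 0, 0]]
  squeeze: 20

```text
clock: 29.3
tcp_pos: [0.4806, 0.3052, 0.0144]
orientation: [0.704, 0.027, 0.709, -0.027]
wrist_force: [0.3, 0.5, 0.0]
finger_gap: 0.0854
```

```bash
python3 t3.py -1 14
```

```text
clock 29.3 shift [0.0004 0.0009 0.0009] turn [ 0.002  -0.0077  0.0009] sg 1 gap 0.0854 tcp [0.4806 0.3052 0.0144] F [0.3 0.5 0. ]
```

Released with no force left on the tool. I go straight up and move aside to look.

Call:
drive_tool:
  moves:
    - [[-0.02, 0, 0, 0, 0, 0, 0], [-0.05, 0, 0, 0, 0, 0, 0], [-0.09, 0, 0, 0, 0, 0, 0], [-0.13, 0, 0, 0, 0, 0, 0], [-0.17, 0, 0, 0, 0, 0, 0]]

```text
clock: 29.92
tcp_pos: [0.4822, 0.3052, 0.1859]
orientation: [0.704, 0.027, 0.709, -0.027]
wrist_force: [0.5, -1.0, -1.2]
finger_gap: 0.0852
```

Call:
drive_tool:
  moves:
    - [[-0.02, -0.04, -0.01, 0, 0, 0, 0], [-0.02, -0.09, -0.02, 0, 0, 0, 0], [-0.02, -0.14, -0.03, 0, 0, 0, 0], [-0.02, -0.19, -0.04, 0, 0, 0, 0], [-0.02, -0.23, -0.04, 0, 0, 0, 0]]

```text
clock: 30.55
tcp_pos: [0.4239, 0.0773, 0.2066]
orientation: [0.704, 0.027, 0.709, -0.028]
wrist_force: [0.5, -0.3, -0.5]
finger_gap: 0.0854
```

```bash
python3 - <<'E'
from f2 import *
for n,r in(("top",(170,220,240,300)),("scene",(205,280,285,360))):
    im=cams.read_camera(n);cv2.imwrite(f"pics/m1_{n}.png",cv2.resize(im[r[1]:r[3],r[0]:r[2]],None,fx=7,fy=7,interpolation=cv2.INTER_CUBIC))
for n in("top","scene"): fg([.481,.306,-.08],.03,Rn.from_euler('x',180,degrees=True),n=n,name="m2_"+n)
E
```

```text
top [ 0.4799  0.3069 -0.0485] deg -2.78 res 174.5 n 740.0
scene [ 0.4794  0.3041 -0.0845] deg -4.84 res 160.2 n 1001.0
```

View pics/m1_top.png

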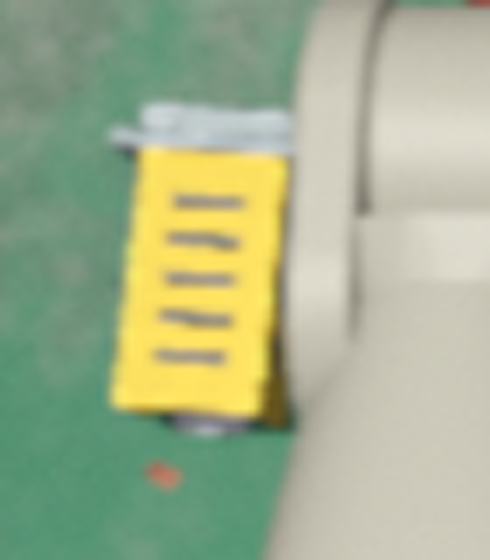

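View pics/m1_scene.png

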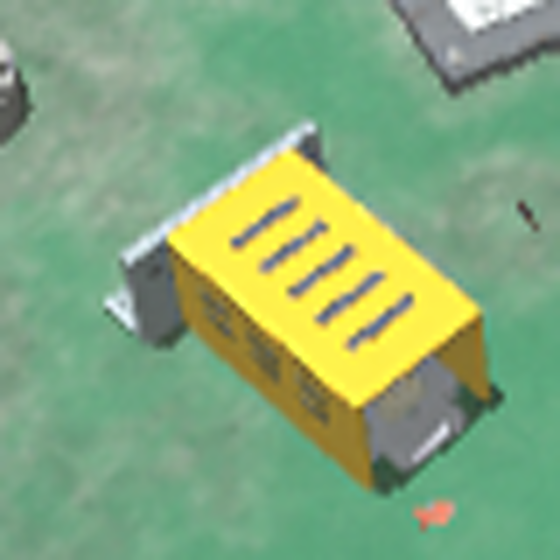

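The guard sits astride the base, with its end at the grey plate in both views. The fits still leave an uncertainty of 2 to 3 mm along x. As a check I push gently on both wall ends with the fingertips, which also squares it against the plate.

```bash
python3 t3.py -95 110
```

```text
clock 30.75 shift [ 0.0969  0.2315 -0.055 ] turn [-0.0005 -0.006   0.0004] sg 1 gap 0.0851 tcp [0.425  0.0783 0.2066] F [ 0.6  0.5 -0.6]
```

Call:
drive_tool:
  moves:
    - [[0, 0.05, -0.015, 0, -0.006, 0, 106], [0, 0.1, -0.03, 0, -0.006, 0, 106], [0, 0.15, -0.045, 0, -0.006, 0, 106], [0.01, 0.2, -0.055, 0, -0.006, 0, 106], [0.05, 0.2315, -0.055, 0, -0.006, 0, 106]]

```text
clock: 31.38
tcp_pos: [0.389, 0.3181, 0.1585]
orientation: [0.708, 0.028, 0.705, -0.025]
wrist_force: [1.0, -1.0, 0.1]
finger_gap: 0.0498
```

```bash
python3 t3.py -95 20
```

```text
clock 31.38 shift [ 0.1384 -0.0053 -0.0015] turn [ 0.0037  0.0051 -0.0036] sg 1 gap 0.0498 tcp [0.389  0.3181 0.1585] F [ 1.  -1.   0.1]
```

Call:
drive_tool:
  moves:
    - [[0.03, -0.005, -0.0015, 0.0037, 0.005, -0.0036, 106], [0.065, -0.005, -0.0015, 0.0037, 0.005, -0.0036, 106], [0.1, -0.005, -0.0015, 0.0037, 0.005, -0.0036, 106], [0.125, -0.005, -0.0015, 0.0037, 0.005, -0.0036, 106], [0.137, -0.005, -0.0015, 0.0037, 0.005, -0.0036, 106]]

```text
clock: 32.0
tcp_pos: [0.3866, 0.3144, 0.0199]
orientation: [0.706, 0.027, 0.707, -0.027]
wrist_force: [-0.1, -0.3, 0.7]
finger_gap: 0.0501
```

```bash
python3 t3.py -78 20; python3 ov3.py n1
```

```text
clock 32.0 shift [-0.0001 -0.0009  0.0183] turn [ 0.0019 -0.0018  0.0011] sg 1 gap 0.0501 tcp [0.3866 0.3144 0.0199] F [-0.1 -0.3  0.7]
guard [0.3876 0.3143 0.036 ] yaw -4.39
```

View pics/n1_scene.png

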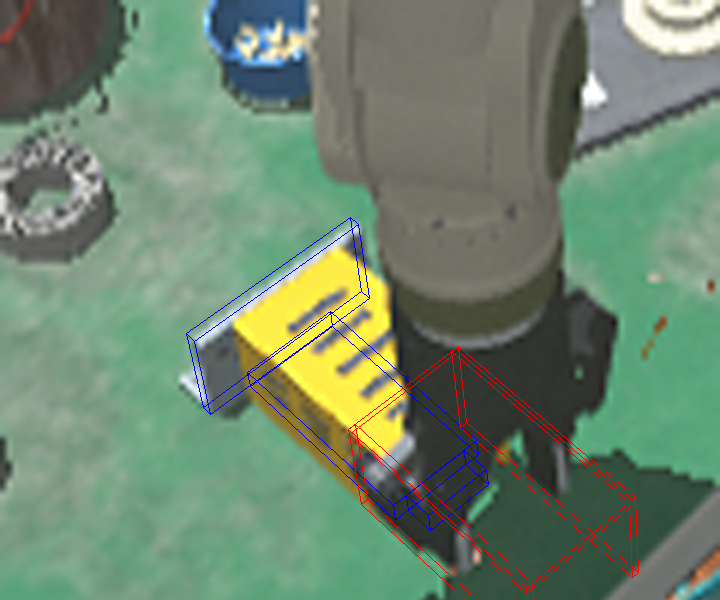

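Call:
drive_tool:
  moves:
    - [[0, -0.001, 0.005, 0, 0, 0, 106], [0, -0.001, 0.01, 0, 0, 0, 106], [0, -0.001, 0.014, 0, 0, 0, 106], [0, -0.001, 0.017, 0, 0, 0, 106], [0, -0.001, 0.019, 0, 0, 0, 106]]

```text
clock: 32.72
tcp_pos: [0.4061, 0.3115, 0.0205]
orientation: [0.706, 0.027, 0.707, -0.028]
wrist_force: [0.4, -0.4, -0.4]
finger_gap: 0.0499
```

Call:
drive_tool:
  moves:
    - [[0, 0, 0.0008, 0, 0, 0, 106], [0, 0, 0.0016, 0, 0, 0, 106], [0, 0, 0.0024, 0, 0, 0, 106], [0, 0, 0.0032, 0, 0, 0, 106], [0, 0, 0.004, 0, 0, 0, 106]]

```text
clock: 33.35
tcp_pos: [0.4094, 0.3113, 0.0204]
orientation: [0.706, 0.027, 0.708, -0.028]
wrist_force: [-3.5, 0.8, 3.4]
finger_gap: 0.0497
```

Call:
drive_tool:
  moves:
    - [[0, 0, 0.0006, 0, 0, 0, 106], [0, 0, 0.0012, 0, 0, 0, 106], [0, 0, 0.0018, 0, 0, 0, 106], [0, 0, 0.0022, 0, 0, 0, 106], [0, 0, 0.0026, 0, 0, 0, 106]]

```text
clock: 33.98
tcp_pos: [0.4096, 0.3112, 0.0204]
orientation: [0.704, 0.027, 0.709, -0.027]
wrist_force: [-9.6, 2.6, 7.6]
finger_gap: 0.05
```

```bash
python3 t3.py -71 20;python3 -c "
from h import *
s,R=st();print(s['ft_torque'].round(2))"
```

```text
clock 33.98 shift [0.0004 0.0005 0.0022] turn [ 0.0024 -0.0069  0.0005] sg 1 gap 0.05 tcp [0.4096 0.3112 0.0204] F [-9.6  2.6  7.6]
[ 0.38  1.6  -0.03]
```

It stops hard at 10 N with no movement and no yaw moment, so the guard is seated against the end plate. I back off.

Call:
drive_tool:
  moves:
    - [[0, 0, -0.004, 0, -0.007, 0, 106], [0, 0, -0.01, 0, -0.007, 0, 106], [0, 0, -0.02, 0, -0.007, 0, 106], [-0.02, 0, -0.025, 0, -0.007, 0, 106], [-0.06, 0, -0.025, 0, -0.007, 0, 106]]

```text
clock: 34.6
tcp_pos: [0.3828, 0.3122, 0.0796]
orientation: [0.705, 0.026, 0.708, -0.028]
wrist_force: [0.6, 0.1, 0.5]
finger_gap: 0.0501
```

Call:
drive_tool:
  moves:
    - [[-0.05, 0, 0, 0, 0, 0, 106], [-0.1, -0.03, 0, 0, 0, 0, 106], [-0.12, -0.08, 0, 0, 0, 0, 106], [-0.12, -0.14, 0, 0, 0, 0, 106], [-0.12, -0.2, 0, 0, 0, 0, 106]]

```text
clock: 35.22
tcp_pos: [0.3678, 0.1118, 0.2007]
orientation: [0.706, 0.025, 0.707, -0.027]
wrist_force: [0.7, -0.7, -0.8]
finger_gap: 0.0502
```

Call:
drive_tool:
  moves:
    - [[0, -0.05, 0.02, 0, 0, 0, 106], [0, -0.1, 0.02, 0, 0, 0, 106], [0, -0.15, 0.02, 0, 0, 0, 106], [0, -0.2, 0.02, 0, 0, 0, 106], [0, -0.23, 0.02, 0, 0, 0, 106]]

```text
clock: 35.85
tcp_pos: [0.3701, -0.121, 0.2015]
orientation: [0.706, 0.026, 0.707, -0.029]
wrist_force: [0.4, 0.3, 0.3]
finger_gap: 0.0498
```

```bash
python3 - <<'E'
from f2 import *
for n in("top","scene"): 
    cv2.imwrite(f"pics/z_{n}.png",cams.read_camera(n))
    fg([.481,.306,-.08],.03,Rn.from_euler('x',180,degrees=True),n=n,name="z2_"+n)
a=cv2.imread("pics/z_top.png")[215:305,165:245];b=cv2.imread("pics/z_scene.png")[280:370,205:295]
cv2.imwrite("pics/z3.png",np.hstack([cv2.resize(a,(400,450),interpolation=2),cv2.resize(b,(400,400),interpolation=2)[:400].copy() if 0 else cv2.resize(b,(400,450),interpolation=2)]))
E
```

```text
top [ 0.4801  0.3061 -0.0731] deg -4.19 res 130.3 n 789.0
scene [ 0.4789  0.3041 -0.0928] deg -5.32 res 161.8 n 1000.0
```

View pics/z3.png

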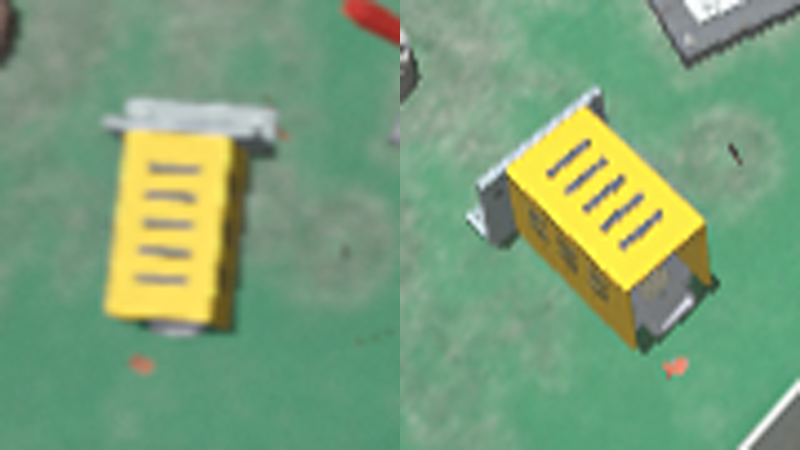

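View pics/z_top.png

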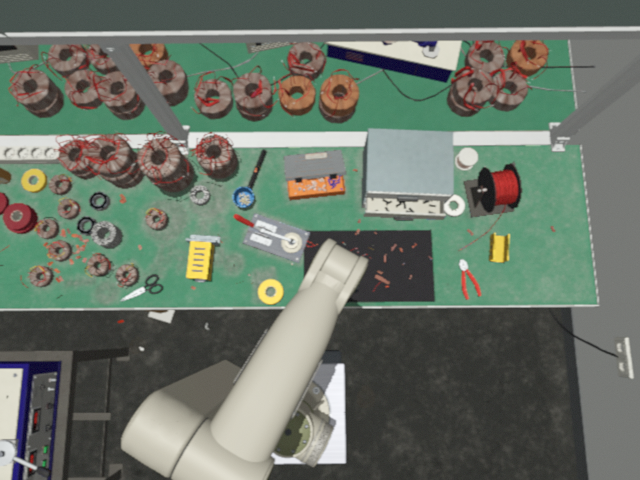

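The guard stands level over the strip at (200,260) in the top picture, its end at the grey plate. The yaw from the top fit (-4.2°) agrees with the base to within the fit error. The bystanders are where they were, and the arm is clear, so I hand in.

```bash
python3 -c "
from workcell import env
print(env.hand_in())"
```

```text
the job is handed in; nothing more can be done
None
```

The guard is turned over and stands astride the base with its end against the grey end plate. It is released, and I handed the job in at about 36 s of the 72 s.

- **Turning it over:** I used the guard on the mat, not the smaller look-alike on the bench. I gripped its right wall and tipped it 90° to the left. I then cradled its top edge between the fingers and tipped it the second 90°. The cradle tip was not fully controlled at the end: the finger wedged at about 73–75°. When I freed it, the guard settled the last 15° or so on its own, a fall of a few millimetres at most.
- **Placing it:** I gripped it across its width, carried it above the clamp and lowered it over the strip without touching the base. I then slid it along until it met the end plate, at 7–12 N.

**Last checks:**
- **Seating:** A gentle push on both wall ends met a hard stop at about 10 N, with no movement and no turning moment. I took this as proof that it is home.
- **Camera fits:** These put the guard about 2–4 mm short of home along x, which disagrees with the push test. The base was fitted from the same blurred pictures, and the calibration is only good to about 2 mm, so I trusted the push test.
- **Yaw:** The guard fits at -4.2° from the top view and -5.3° from the scene view. The base fits at -4.5° and -5.4° in the same views, so they agree.
- **Bystanders:** By eye in the top picture, nothing else on the bench had moved.

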